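# Slide the bearing tray across the bench gap and under the extraction hood

## Robot

A 6-joint arm with a two-finger parallel gripper is mounted at the origin on the work surface. World frame = base frame: x ahead of the robot, y to its left, z up, the work surface at z = 0. Lengths are in mm, angles in rad, forces in N, time in s.
With the tool pointing down it reaches from about 350 to 975 mm from the base axis. Payload 7.1 kg.
Tool frame: the origin (TCP) lies between the finger pads; the fingertips stand 8 mm ahead of it and the grasp point (between the pads) lies 11 mm behind it; x points along the fingers, y is the direction in which the jaws open and shut, and the axes are right-handed (so a half turn about x gives the same grasp; the last joint's range is limited). The gripper opens to 88 mm and grips with 3 to 60 N. Pads are 20 mm wide; open, the fingers measure 115 mm over their backs; the gripper's body (75 mm by 178 mm) begins 61 mm behind the grasp point.
Start: joints at [-1.36, 0.423, 1.63, -0, 1.089, -0.019], TCP at [142.384, -608.549, 230.675] pointing down, gripper open.
Joint ranges: [-3, 3], [-0.9, 2.11], [0.09, 2.58], [-1.31, 4.45], [0.11, 2.69], [-2.54, 2.54]. Speed limits (rad/s): [2.39, 2.39, 3.01, 3.14, 3.14, 3.14].

## Interface

Orientations are given as a rotation vector (axis times angle).
In Python, from workcell import ctrl gives the robot as it stands.
- The arm moves only by the tool apply_moves, never from a script. Its argument "increments" is a list of rows, each an object with "gripper": the opening in per cent of the stroke, from 0 (shut) to 100 (fully open); "delta_pos": the shift along the tool's x, y, z in cm, a list of three; "dr": the turn, a rotation vector about the tool's x, y, z in rad, a list of three. In form: [{"gripper": gripper, "delta_pos": [dx, dy, dz], "dr": [ax, ay, az]}, ...]. A call has exactly 5 rows; each row shifts and turns the commanded pose from where the row before left it, along the tool's axes as they then stand; what a row does not reach is not made up. A row lasts 1/12 s, in which the tool goes at most 41.7 mm and 7.16 degrees, less where a joint would pass 70% of its speed; a pose out of reach is approached as far as the arm can. A call with a gripper value outside its range is refused whole. The fingers move at their own pace and stop on an object; the grip force is fixed at half the most. Time passes only in rows, so rows that do not move let the fingers close, or fill a call up. It gives the time, the measured TCP pose, the force and the opening at its end, in the units of the state.
- ctrl.get_obs(): the state, without advancing time (a new reading comes with each control period).
- ctrl.get_image(name): name is "side" or "top"; returns a dict with "img" (384x512x3 uint8, red, green, blue), "range_z" (384x512 float32, mm along the optical axis (not along the pixel's ray), 0 where there is no reading), "mtx" (3x3 intrinsics, pixels), "k1" (the pictures are not rectified: a ray, as slopes to the right and down, at radius r is drawn at 1 + k1 r^2 times it, then the intrinsics apply), "rvec" (rotation vector, rad) and "tvec" (3), from world to camera coordinates, as OpenCV has them. Camera axes: x right, y down, z forward; pixel columns grow to the right and rows downward; lengths in mm; the calibration is good to about 2 mm. A picture is of the moment at which its call begins.
- ctrl.close_job(): hands the job in, once; it reports no verdict.
The state is a dict: "t": time; "qpos": joint angles; "qvel": joint speeds; "joint_torque": joint torques, N m; "ee_pos": TCP position; "orientation": TCP orientation; "ft_force": force on the tool from outside, world axes, zero at the start; "moment": the same for the moment, N m; "width": finger opening in mm.
Only numpy, scipy, OpenCV 4.12 (cv2) and the standard library are available. Lean on these libraries where they do the work, as an engineer would, in place of code of your own. Each camera call takes 0.05 s, during which the arm holds its last target. There are 200 camera calls.

## Task

The tray is nose-heavy and would dip into the gap between the two benches: first, with the red stop arm still down, move the grey bearing block from the tray's leading bay into its middle bay, setting it down gently and upright, and only then swing the stop arm up and over. Push the tray, sliding and level the whole way and never lifted, across the gap and under the hood until it is home against the red back stop, then swing the stop arm fully down again. Leave the block in the middle bay, do not bump the hood or the far bench, and leave the spray can, hammer and magnet where they are.

Things in the scene. Friction and masses are not known exactly. Their poses are not given: they have to be found in the camera images.
- tray: Green sheet-metal tray, 130 (x) x 200 (y) x 33 mm high, 0.35 kg, on 3 mm slippery nylon skids; floor and walls 4 mm. Origin: centre of its underside. Its +y end is the leading end (nose). Two yellow ribs across it, 4 mm thick, 10 mm above the floor, at y = -27 and +27 mm, make three bays: leading (y +29 to +96), middle (-25 to +25), trailing (-96 to -29). With the block in either end bay the tray tips into the gap; in the middle, it stays level.
- block_mid (a point): Grey cast pillow-block bearing, about 0.9 kg, loose, standing upright in the tray's leading bay. Point on its middle plane half-way up, 39 mm above its underside and 39 mm below its top. Foot 112 (x) x 36 (y) x 18 mm high; above it a round housing 60 mm in diameter and 32 mm thick along y with flat vertical faces, its centre 9 mm above this point. Grip it across the 32 mm, above the tray walls. Axes: x along the foot, y the shaft axis, z up.
- near_edge (a point): Near slide bench, fixed, aluminium top 60 mm above the table, blue base. The point is the middle of its gap edge, at top-face height. +y is the push direction across the gap, x across the track. The bench reaches from y = -300 to 0 mm and x = -95 to +95. Yellow side rails 14 mm high, inner faces at x = -70 and +70, run from y = -290 to -30.
- far_edge (a point): Far bench, fixed, parallel to the near bench and 2 mm lower (top 58 mm above the table). The point is the middle of its gap edge, at top-face height; the gap is the y distance from near_edge (84 to 90 mm). Yellow rails 14 mm high, inner faces at x = -72 and +72, flared at the entry. Axes as near_edge.
- tray_home (a point): Point on the far bench's top where the centre of the tray's underside lies when the tray is home with its nose against the red back stop (135 mm beyond far_edge). Axes as near_edge. The stop is 26 mm high.
- hood_edge (a point): Grey extraction hood fixed over the far bench. The point is the middle of the lower edge of its gap-side face, 190 mm above the table, vertically above the rear end of the tray when home. The hood is a box 206 mm wide (x), reaching 80 mm on in +y, 40 mm high, on two legs outside the rails, with a round duct running on in +y. The last part of the push has to be made with the tool leaning back (fingers pointing forward and down) so that the gripper stays clear of it.
- stop_arm (a joint): Red stop arm at the gap end of the near bench, on the robot's side. 0 = fully down, lying across the track in front of the tray; grows as it swings up; 1.85 rad = fully up and leaning past vertical, clear of the track, where it stays by its own weight. Light: lifts with about 2 N at the handle.
- stop_pivot (a point): Point on the stop arm's hinge axis, in the plane of the middle of its handle grip. The hinge axis runs along near_edge's y, 25 mm above the near bench's top, 90 mm from the track's middle line on the -x side.
- stop_grip (a point): Middle of the free part of the stop arm's black round handle, a rod 14 mm in diameter running along near_edge's y, sticking out over the gap from the arm (free length about 44 mm). It lies 65 mm from stop_pivot: towards +x of near_edge when down, and goes round over the top towards -x as the arm opens.
- spray_can: Bystander: blue spray can, diameter 56 mm, 160 mm tall. Origin at the centre of its underside.
- hammer: Bystander: hammer, 240 mm long, lying on the table. Origin under the middle.
- magnet: Bystander: flat red welding magnet, 90 x 90 x 12 mm with a black knob, 24 mm high in all, lying on the table. Origin at the centre of its underside.
Mind the look-alikes: they are no part of the job. What is meant by the tray is not blue or orange, and is the larger of those in its own colour.

How it is judged:
By the outcome, as a careful person would: the job done as asked, in the order asked, and still so for the second after the job is handed in, with the robot touching nothing.
It also fails if it takes over 72 s, if anything falls off the work surface, if the arm or the gripper's body presses on something with over 40 N, if the wrist force passes 120 N, or if a joint passes its speed limit or range.

## Working session

There is one attempt and no reset: what is moved stays moved. The work goes in short steps, Python scripts to look and compute and a tool call to move; the robot and the scene stay as the last step left them, time stands still between calls to the robot, and variables do not carry over. Pictures are saved under pics/ and viewed, about 8 in all and at most 12, crops included, and the job is handed in when it is done.

Besides the shell and the picture viewer there is one more tool, called as name([rows], argument=value, ...), one row to a line, values as JSON. apply_moves: Moves the arm, as the interface text tells. Its arguments: {"type":"object","properties":{"increments":{"type":"array","items":{"type":"object","properties":{"gripper":{"type":"number"},"delta_pos":{"type":"array","items":{"type":"number"}},"dr":{"type":"array","items":{"type":"number"}}}}}},"required":["increments"]}

```bash
ls; mkdir -p pics; cat > h.py <<'E'
import numpy as np, cv2
from scipy.spatial.transform import Rotation as R
from workcell import ctrl
def cam(n):
    d=ctrl.get_image(n); d['R']=cv2.Rodrigues(np.array(d['rvec'],float))[0]; d['t']=np.array(d['tvec'],float).ravel(); return d
def slopes(d,uv):
    uv=np.atleast_2d(np.array(uv,float)); K=np.array(d['mtx'])
    return cv2.undistortPoints(uv[:,None],K,np.array([d['k1'],0,0,0,0.]))[:,0]
def plane(d,uv,z):
    s=slopes(d,uv); ray=np.c_[s,np.ones(len(s))]@d['R']; c=-d['R'].T@d['t']
    return c+ray*((z-c[2])/ray[:,2])[:,None]
def cloud(d):
    h,w=d['range_z'].shape; u,v=np.meshgrid(np.arange(w),np.arange(h))
    s=slopes(d,np.c_[u.ravel(),v.ravel()]); Z=d['range_z'].ravel()
    P=(np.c_[s,np.ones(len(s))]*Z[:,None]-d['t'])@d['R']; P[Z==0]=np.nan
    return P.reshape(h,w,3)
def proj(d,P):
    return cv2.projectPoints(np.atleast_2d(np.array(P,float)),np.array(d['rvec'],float),d['t'],np.array(d['mtx']),np.array([d['k1'],0,0,0,0.]))[0][:,0]
def save(d,n,s=1.5):
    cv2.imwrite('pics/'+n,cv2.resize(d['img'][:,:,::-1],None,fx=s,fy=s,interpolation=cv2.INTER_CUBIC))
E
python3 - <<'E'
from h import *
for n in('top','side'):
    d=cam(n); save(d,n+'0.png'); print(n,d['mtx'],d['k1'],-d['R'].T@d['t'],d['R'][2]); np.savez(n+'0.npz',**d)
o=ctrl.get_obs(); print(o)
print(R.from_rotvec(o['orientation']).as_matrix().round(3))
E
```

```text
pics
top [[394.62231378   0.         248.27773195]
 [  0.         394.62231378 193.93694102]
 [  0.           0.           1.        ]] -0.09988652123243605 [ 400.76406221 -161.7507156  1393.44325045] [ 0.10490073 -0.01578047 -0.99435749]
side [[424.86208711   0.         260.4382984 ]
 [  0.         424.86208711 189.34596215]
 [  0.           0.           1.        ]] -0.12359264512934964 [1232.22506588  382.92882019 1022.41048393] [-0.5423237  -0.44951393 -0.70980436]
{'t': 0.1, 'qpos': array([-1.36002787e+00,  4.23748386e-01,  1.63058492e+00,  1.92515834e-06,
        1.08861717e+00, -1.90145432e-02]), 'qvel': array([-0.0018702 , -0.00178255, -0.00072223,  0.00114462,  0.00089191,
        0.00158102]), 'joint_torque': array([ 4.07977295e-04, -5.45608485e+01, -2.74325877e+01,  6.45504682e-02,
        1.87565287e-02, -4.13737166e-05]), 'ee_pos': array([ 142.26967679, -608.09682635,  230.00070208]), 'orientation': array([ 2.10015638,  0.24380109, -2.10042761]), 'ft_force': array([-0.20384616,  0.56466022, -0.35645383]), 'moment': array([0.00063081, 0.0170519 , 0.00025282]), 'width': 87.86816708061971}
[[-0.     0.228 -0.974]
 [ 0.001 -0.974 -0.228]
 [-1.    -0.001 -0.   ]]
```

View pics/top0.png

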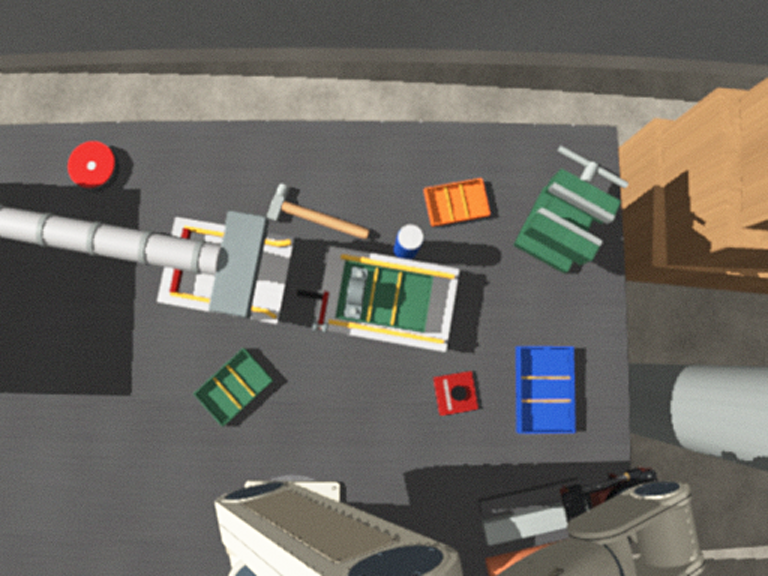

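View pics/side0.png

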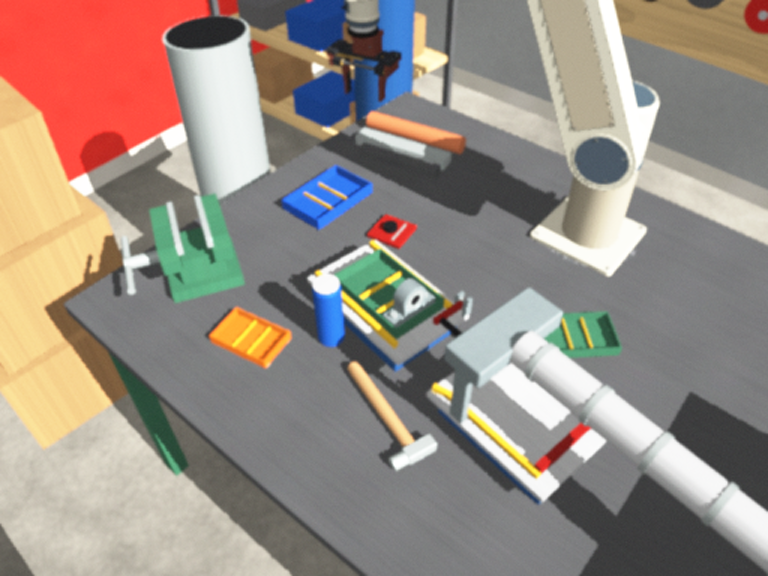

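```bash
python3 - <<'E'
from h import *
for n in('top','side'):
    d=dict(np.load(n+'0.npz')); P=cloud(d); hsv=cv2.cvtColor(d['img'],cv2.COLOR_RGB2HSV)
    H,S,V=[hsv[:,:,i].astype(int) for i in range(3)]
    m={'yellow':(H>18)&(H<34)&(S>120)&(V>90),'red':((H<6)|(H>174))&(S>140)&(V>60),'green':(H>55)&(H<85)&(S>80)}
    for k,mm in m.items():
        c,l,st,ce=cv2.connectedComponentsWithStats(mm.astype(np.uint8))
        for i in range(1,c):
            if st[i,4]<12: continue
            q=P[l==i]; q=q[~np.isnan(q[:,0])]
            if len(q)<8: continue
            med=np.median(q,0)
            if not(200<med[0]<800 and -500<med[1]<600 and -20<med[2]<230): continue
            xy=q[:,:2]-q[:,:2].mean(0); w,v=np.linalg.eigh(xy.T@xy); e=v[:,1]*np.sign(v[1,1]); a=xy@e
            print(n,k,ce[i].round(0),st[i,4],'med',med.round(0),'dir',e.round(3),'ext',a.min().round(),a.max().round(),'z',np.percentile(q[:,2],[5,50,95]).round(0))
    b=(P[:,:,0]>250)&(P[:,:,0]<700)&(P[:,:,1]>-400)&(P[:,:,1]<500)&(S<60)&(V>120)
    for z0 in (52,56,60,64):
        print(n,z0,(b&(abs(P[:,:,2]-z0)<2)).sum())
# zoomed crop
d=dict(np.load('top0.npz')); c=d['img'][130:245,95:315,::-1]
cv2.imwrite('pics/crop1.png',cv2.resize(c,None,fx=3.6,fy=3.6,interpolation=cv2.INTER_CUBIC))
E
```

```text
top yellow [297. 129.] 12 med [ 784. -360.   10.] dir [0.97  0.242] ext -12.0 11.0 z [ 4. 10. 13.]
top yellow [310. 137.] 20 med [ 756. -404.    8.] dir [0.979 0.205] ext -22.0 22.0 z [ 1.  8. 13.]
top yellow [300. 140.] 16 med [ 743. -369.   10.] dir [0.977 0.215] ext -19.0 18.0 z [ 3. 10. 13.]
top yellow [136. 154.] 60 med [676. 203.  71.] dir [0.172 0.985] ext -42.0 46.0 z [66. 71. 75.]
top yellow [185. 162.] 57 med [649.  30.  72.] dir [-0.096  0.995] ext -26.0 28.0 z [ 55.  72. 101.]
top yellow [264. 177.] 242 med [ 595. -232.   74.] dir [0.176 0.984] ext -132.0 126.0 z [63. 74. 95.]
top yellow [248. 196.] 84 med [ 533. -182.   73.] dir [-0.985  0.17 ] ext -60.0 58.0 z [64. 73. 80.]
top yellow [264. 199.] 87 med [ 523. -235.   74.] dir [-0.988  0.154] ext -62.0 59.0 z [64. 74. 81.]
top yellow [126. 197.] 62 med [528. 231.  72.] dir [0.179 0.984] ext -42.0 42.0 z [69. 72. 76.]
top yellow [175. 207.] 48 med [495.  63.  72.] dir [0.314 0.949] ext -28.0 28.0 z [64. 72. 77.]
top yellow [255. 220.] 194 med [ 452. -204.   74.] dir [0.173 0.985] ext -134.0 124.0 z [69. 74. 79.]
top yell
[... 2345 characters left out ...]
24.  70.] dir [0.55  0.835] ext -64.0 46.0 z [ 2. 70. 75.]
side yellow [336. 297.] 304 med [678. 176.  71.] dir [0.166 0.986] ext -88.0 77.0 z [63. 71. 75.]
side red [261. 154.] 351 med [ 325. -372.   12.] dir [-0.376  0.927] ext -55.0 54.0 z [ 5. 12. 18.]
side red [299. 208.] 81 med [509. -70.  92.] dir [-0.988  0.152] ext -34.0 37.0 z [84. 92. 95.]
side red [374. 298.] 283 med [628. 254.  84.] dir [-0.985  0.175] ext -61.0 74.0 z [73. 84. 87.]
side green [253. 192.] 1243 med [ 530. -252.   71.] dir [0.357 0.934] ext -87.0 132.0 z [64. 71. 93.]
side green [392. 223.] 930 med [307. 156.   8.] dir [-0.915  0.403] ext -85.0 70.0 z [ 3.  8. 26.]
side 52 140
side 56 1730
side 60 2828
side 64 296
```

View pics/crop1.png

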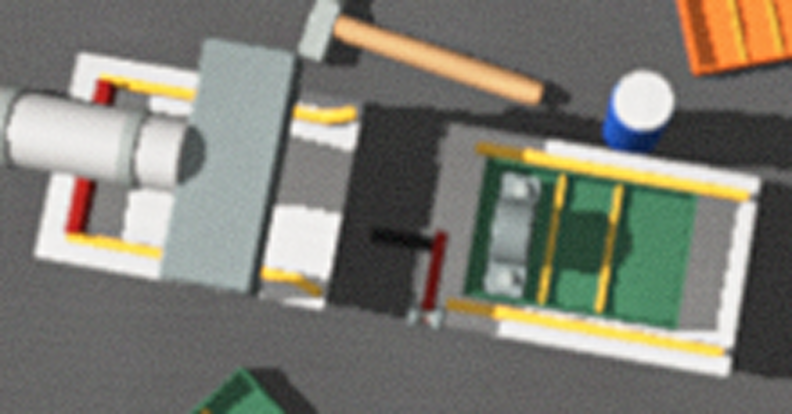

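```bash
python3 - <<'E'
from h import *
th=0.174
out={}
def tf(P,th): u=np.array([np.sin(th),np.cos(th)]); x=np.array([np.cos(th),-np.sin(th)]); return np.stack([P[...,:2]@x,P[...,:2]@u,P[...,2]],-1)
D={n:dict(np.load(n+'0.npz')) for n in('top','side')}
for n,d in D.items():
    P=cloud(d); T=tf(P,th); hsv=cv2.cvtColor(d['img'],cv2.COLOR_RGB2HSV).astype(int)
    H,S,V=hsv[...,0],hsv[...,1],hsv[...,2]
    def st(name,m):
        q=T[m&~np.isnan(T[...,0])]
        if len(q)==0: print(n,name,'none');return
        p=np.percentile(q,[2,10,50,90,98],axis=0); print(n,name,len(q)); print('   x',p[:,0].round(1),'y',p[:,1].round(1),'z',p[:,2].round(1))
    box=lambda x0,x1,y0,y1,z0,z1:(T[...,0]>x0)&(T[...,0]<x1)&(T[...,1]>y0)&(T[...,1]<y1)&(T[...,2]>z0)&(T[...,2]<z1)
    yel=(H>18)&(H<34)&(S>120)&(V>90); red=((H<6)|(H>174))&(S>140)&(V>50)
    st('nearbench strip mid',box(490,600,0,80,50,68)&(S<70))
    st('farbench strip',box(490,620,80,160,50,68)&(S<70))
    st('rail far',yel&box(610,650,-280,20,66,82)); st('rail near',yel&box(460,500,-280,20,66,82))
    st('rail far2',yel&box(610,650,200,380,64,82)); st('rail near2',yel&box(460,500,200,380,64,82))
    st('block',box(490,620,-100,0,90,160)); st('block top',box(490,620,-100,0,132,160))
    st('ribs',yel&box(500,610,-170,-60,60,82))
    st('stop arm',red&box(440,580,0,60,70,110)); st('handle',(V<70)&box(490,580,20,110,72,105))
    st('backstop',red&box(440,680,320,400,70,100))
    st('hood top',box(400,720,130,300,215,245)); st('can',(H>100)&(H<125)&(S>120)&box(640,760,-260,-100,20,170)); st('can top',box(630,760,-260,-60,145,175))
    st('magnet',red&box(340,400,-360,-260,4,40))
    st('pivot',box(440,480,-10,60,70,130)&~red)
E
```

```text
top nearbench strip mid 200
   x [493.2 505.8 559.5 591.3 598.7] y [ 0.7  2.3 11.6 26.5 28.4] z [54.3 56.2 60.  63.2 64.7]
top farbench strip 507
   x [492.7 502.6 554.4 607.3 617.5] y [114.9 117.9 136.3 155.2 158.7] z [52.4 54.5 57.9 61.9 63.8]
top rail far 186
   x [612.7 626.5 629.6 633.  634.3] y [-252.2 -228.1 -121.7  -27.1   -6.9] z [67.4 69.  73.6 77.4 79.7]
top rail near 192
   x [476.7 477.2 480.6 484.  488.6] y [-253.8 -233.6 -122.3  -28.5   -7.5] z [68.2 70.7 74.3 77.8 79.9]
top rail far2 60
   x [626.4 627.9 631.3 634.1 635.5] y [277.8 283.8 317.2 347.6 358.9] z [64.6 66.8 71.2 74.6 76.5]
top rail near2 62
   x [474.9 475.5 478.7 481.9 483.3] y [277.7 286.6 319.7 350.4 359.3] z [67.8 69.7 71.7 74.6 77.6]
top block 309
   x [492.5 496.1 550.2 596.1 619.5] y [-88.5 -65.2 -48.3 -16.8 -14.3] z [ 90.2  91.3 131.7 145.  147.5]
top block top 153
   x [529.8 534.1 552.6 571.9 577.9] y [-65.5 -62.9 -50.3 -37.4 -34.4] z [132.4 134.9 141.5 146.3 148.1]
top ribs 152
   x [501.5 511.2 552.3 599.5 606.7] y [-145.4 -143.5 -137.   -84.1  -82.6] z [63.2 65.1 73.1 79.8 81.4]
top stop arm 5
[... 2169 characters left out ...]
3.  524.1 574.4 622.4 631.5] y [351.2 353.  359.6 364.4 364.9] z [71.5 77.3 83.7 86.4 87.4]
side hood top 2650
   x [463.5 486.  578.3 647.  660.4] y [154.2 162.9 203.6 261.8 292.4] z [217.4 225.8 229.8 237.7 244.2]
side can 579
   x [663.6 676.1 701.2 713.5 715.3] y [-152.4 -141.8 -122.  -116.4 -114.8] z [ 22.4  33.   90.5 144.5 151.2]
side can top 259
   x [664.4 671.  690.3 708.6 712.2] y [-166.1 -158.8 -139.1 -120.  -117.6] z [145.8 148.2 159.1 161.8 163.4]
side magnet 191
   x [341.5 345.4 376.4 396.5 399.8] y [-357.6 -351.5 -305.4 -271.7 -263.7] z [ 6.1  8.7 12.5 17.4 26.2]
side pivot 96
   x [458.  460.2 471.7 478.7 479.4] y [ 0.5  3.3 25.3 31.1 32.2] z [ 71.2  76.4  93.5 102.3 105.3]
```

apply_moves([
  {"gripper": 65,"delta_pos": [0,0,0],"dr": [0.081,0,0]},
  {"gripper": 65,"delta_pos": [0,0,0],"dr": [0.081,0,0]},
  {"gripper": 65,"delta_pos": [0,0,0],"dr": [0.081,0,0]},
  {"gripper": 65,"delta_pos": [0,0,0],"dr": [0.081,0,0]},
  {"gripper": 65,"delta_pos": [0,0,0],"dr": [0.08,0,0]},
])

```text
t: 0.52
ee_pos: [142.3, -608.2, 230.2]
orientation: [-2.127, 0.189, 2.128]
ft_force: [0.3, -0.4, 0.1]
width: 59.2
```

apply_moves([
  {"gripper": 65,"delta_pos": [0,-2.6,-1.55],"dr": [0,0,0]},
  {"gripper": 65,"delta_pos": [0,-2.6,-1.55],"dr": [0,0,0]},
  {"gripper": 65,"delta_pos": [0,-2.6,-1.55],"dr": [0,0,0]},
  {"gripper": 65,"delta_pos": [0,-2.6,-1.55],"dr": [0,0,0]},
  {"gripper": 65,"delta_pos": [0,-2.6,-1.55],"dr": [0,0,0]},
])

```text
t: 0.93
ee_pos: [241.8, -492.6, 230.3]
orientation: [-2.129, 0.186, 2.13]
ft_force: [-0.5, 0.4, -0.6]
width: 57.1
```

apply_moves([
  {"gripper": 65,"delta_pos": [0,-2.6,-1.55],"dr": [0,0,0]},
  {"gripper": 65,"delta_pos": [0,-2.6,-1.55],"dr": [0,0,0]},
  {"gripper": 65,"delta_pos": [0,-2.6,-1.55],"dr": [0,0,0]},
  {"gripper": 65,"delta_pos": [0,-2.6,-1.55],"dr": [0,0,0]},
  {"gripper": 65,"delta_pos": [0,-2.6,-1.55],"dr": [0,0,0]},
])

```text
t: 1.35
ee_pos: [340.7, -377.9, 230.5]
orientation: [-2.13, 0.186, 2.13]
ft_force: [-0.3, -0.7, 0.0]
width: 56.9
```

apply_moves([
  {"gripper": 65,"delta_pos": [0,-2.6,-1.55],"dr": [0,0,0]},
  {"gripper": 65,"delta_pos": [0,-2.6,-1.55],"dr": [0,0,0]},
  {"gripper": 65,"delta_pos": [0,-2.6,-1.55],"dr": [0,0,0]},
  {"gripper": 65,"delta_pos": [0,-2.6,-1.55],"dr": [0,0,0]},
  {"gripper": 65,"delta_pos": [0,-2.6,-1.55],"dr": [0,0,0]},
])

```text
t: 1.77
ee_pos: [439.5, -263.3, 230.5]
orientation: [-2.13, 0.186, 2.131]
ft_force: [0.2, -0.1, 0.9]
width: 56.9
```

apply_moves([
  {"gripper": 65,"delta_pos": [0,-2.6,-1.55],"dr": [0,0,0]},
  {"gripper": 65,"delta_pos": [0,-2.6,-1.55],"dr": [0,0,0]},
  {"gripper": 65,"delta_pos": [0,-2.6,-1.55],"dr": [0,0,0]},
  {"gripper": 65,"delta_pos": [0,-2.6,-1.55],"dr": [0,0,0]},
  {"gripper": 65,"delta_pos": [0,-2.6,-1.55],"dr": [0,0,0]},
])

```text
t: 2.18
ee_pos: [538.4, -148.7, 230.4]
orientation: [-2.13, 0.186, 2.131]
ft_force: [0.2, 0.4, -0.3]
width: 57.3
```

```bash
cat >> h.py <<'E'
TH=0.174
A=np.array([[np.cos(TH),-np.sin(TH),0],[np.sin(TH),np.cos(TH),0],[0,0,1]])
def pose():
    o=ctrl.get_obs(); M=A@R.from_rotvec(o['orientation']).as_matrix()
    print('t %.2f'%o['t'],'track',(A@o['ee_pos']).round(1),'x',M[:,0].round(3),'y',M[:,1].round(3),'F',o['ft_force'].round(1),'w %.1f'%o['width'],'q',o['qpos'].round(2)); return o
E
python3 -c "
from h import *
pose()
d=cam('side'); P=cloud(d); T=P@A.T
m=(T[...,0]>490)&(T[...,0]<620)&(T[...,1]>-100)&(T[...,1]<0)&(T[...,2]>132)&(T[...,2]<160)
print(np.nanpercentile(T[m],[5,50,95],axis=0).round(1))
save(d,'s1.png',1)
"
```

```text
t 2.18 track [556.  -53.3 230.4] x [-0.001  0.    -1.   ] y [-0. -1. -0.] F [ 0.2  0.4 -0.3] w 57.3 q [-0.29  0.33  1.78 -0.    1.04  1.45]
[[538.7 -62.8 133.8]
 [562.1 -45.7 140.8]
 [578.9 -32.  145.9]]
```

apply_moves([
  {"gripper": 65,"delta_pos": [1.5,-0.1,0],"dr": [0,0,0]},
  {"gripper": 65,"delta_pos": [1.5,-0.1,0],"dr": [0,0,0]},
  {"gripper": 65,"delta_pos": [1.5,-0.1,0],"dr": [0,0,0]},
  {"gripper": 65,"delta_pos": [1.5,-0.1,0],"dr": [0,0,0]},
  {"gripper": 65,"delta_pos": [1.5,-0.1,0],"dr": [0,0,0]},
])

```text
t: 2.65
ee_pos: [538.3, -145.1, 154.7]
orientation: [-2.13, 0.186, 2.131]
ft_force: [0.5, -0.1, 0.9]
width: 57.1
```

apply_moves([
  {"gripper": 65,"delta_pos": [1.2,0,0],"dr": [0,0,0]},
  {"gripper": 65,"delta_pos": [1.2,0,0],"dr": [0,0,0]},
  {"gripper": 65,"delta_pos": [1.0,0,0],"dr": [0,0,0]},
  {"gripper": 65,"delta_pos": [0.6,0,0],"dr": [0,0,0]},
  {"gripper": 65,"delta_pos": [0.3,0,0],"dr": [0,0,0]},
])

```text
t: 3.07
ee_pos: [538.3, -145.2, 111.7]
orientation: [-2.129, 0.186, 2.131]
ft_force: [-0.4, -0.9, -0.2]
width: 57.2
```

```bash
python3 -c "
from h import *
pose()
d=cam('side'); c=d['img'][110:260,180:380,::-1]; cv2.imwrite('pics/s2.png',cv2.resize(c,None,fx=4,fy=4,interpolation=cv2.INTER_CUBIC))
"
```

```text
t 3.07 track [555.3 -49.9 111.7] x [-0.001  0.    -1.   ] y [-0. -1. -0.] F [-0.4 -0.9 -0.2] w 57.2 q [-0.28  0.49  1.85 -0.    0.8   1.46]
```

View pics/s2.png

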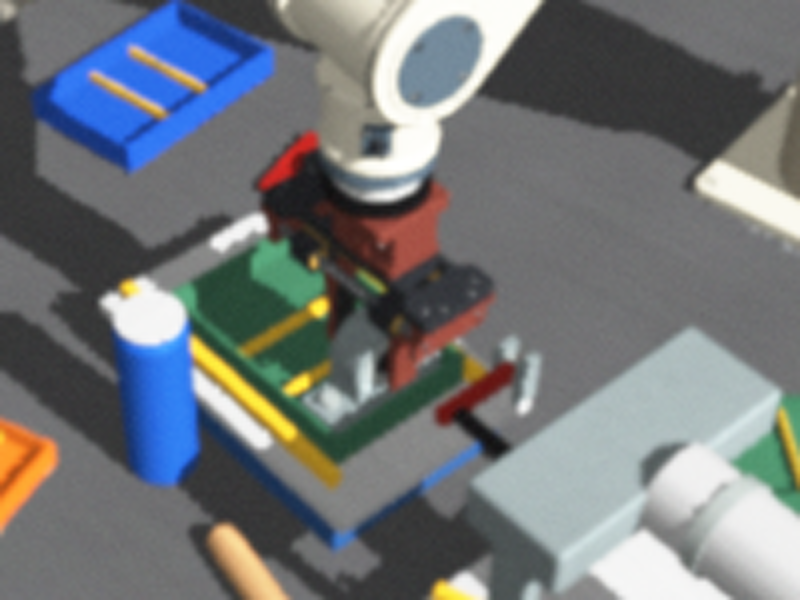

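The open fingers straddle the housing (block at about (355,360), fingers at (340,310) and (400,365)), clear of the stop arm at (475,390). Closing now.

apply_moves([
  {"gripper": 20,"delta_pos": [0,0,0],"dr": [0,0,0]},
  {"gripper": 20,"delta_pos": [0,0,0],"dr": [0,0,0]},
  {"gripper": 20,"delta_pos": [0,0,0],"dr": [0,0,0]},
  {"gripper": 20,"delta_pos": [0,0,0],"dr": [0,0,0]},
  {"gripper": 20,"delta_pos": [0,0,0],"dr": [0,0,0]},
])

```text
t: 3.53
ee_pos: [539.1, -145.2, 113.3]
orientation: [-2.132, 0.186, 2.129]
ft_force: [-0.3, 1.3, 2.8]
width: 32.0
```

apply_moves([
  {"gripper": 20,"delta_pos": [0,0,0],"dr": [0,0,0]},
  {"gripper": 20,"delta_pos": [0,0,0],"dr": [0,0,0]},
  {"gripper": 20,"delta_pos": [0,0,0],"dr": [0,0,0]},
  {"gripper": 20,"delta_pos": [0,0,0],"dr": [0,0,0]},
  {"gripper": 20,"delta_pos": [0,0,0],"dr": [0,0,0]},
])

```text
t: 3.95
ee_pos: [539.0, -145.2, 113.2]
orientation: [-2.131, 0.186, 2.13]
ft_force: [-0.7, 1.2, 5.6]
width: 32.2
```

```bash
python3 -c "
from h import *
pose()
"
```

```text
t 3.95 track [556.  -49.7 113.2] x [ 0.001 -0.    -1.   ] y [-0. -1.  0.] F [-0.7  1.2  5.6] w 32.2 q [-0.28  0.49  1.85  0.    0.8   1.46]
```

apply_moves([
  {"gripper": 20,"delta_pos": [-0.3,0,0],"dr": [0,0,0]},
  {"gripper": 20,"delta_pos": [-0.5,0,0],"dr": [0,0,0]},
  {"gripper": 20,"delta_pos": [-0.6,0,0],"dr": [0,0,0]},
  {"gripper": 20,"delta_pos": [-0.6,0,0],"dr": [0,0,0]},
  {"gripper": 20,"delta_pos": [-0.5,0,0],"dr": [0,0,0]},
])

```text
t: 4.37
ee_pos: [538.5, -145.2, 138.1]
orientation: [-2.13, 0.186, 2.131]
ft_force: [-0.3, 0.5, -8.2]
width: 31.7
```

apply_moves([
  {"gripper": 20,"delta_pos": [0,0.4,0],"dr": [0,0,0]},
  {"gripper": 20,"delta_pos": [0,0.8,0],"dr": [0,0,0]},
  {"gripper": 20,"delta_pos": [0,0.8,0],"dr": [0,0,0]},
  {"gripper": 20,"delta_pos": [0,0.8,0],"dr": [0,0,0]},
  {"gripper": 20,"delta_pos": [0,0.8,0],"dr": [0,0,0]},
])

```text
t: 4.78
ee_pos: [532.0, -181.7, 137.4]
orientation: [-2.13, 0.186, 2.131]
ft_force: [-0.5, 0.3, -9.6]
width: 31.5
```

apply_moves([
  {"gripper": 20,"delta_pos": [0,0.8,0],"dr": [0,0,0]},
  {"gripper": 20,"delta_pos": [0,0.8,0],"dr": [0,0,0]},
  {"gripper": 20,"delta_pos": [0,0.7,0],"dr": [0,0,0]},
  {"gripper": 20,"delta_pos": [0,0.4,0],"dr": [0,0,0]},
  {"gripper": 20,"delta_pos": [0,0,0],"dr": [0,0,0]},
])

```text
t: 5.2
ee_pos: [527.6, -208.3, 137.7]
orientation: [-2.13, 0.187, 2.13]
ft_force: [0.0, 0.9, -8.2]
width: 31.7
```

```bash
python3 -c "
from h import *
pose()
d=cam('side'); c=d['img'][110:260,180:380,::-1]; cv2.imwrite('pics/s3.png',cv2.resize(c,None,fx=4,fy=4,interpolation=cv2.INTER_CUBIC))
P=cloud(d); T=P@A.T; hsv=cv2.cvtColor(d['img'],cv2.COLOR_RGB2HSV).astype(int);H,S,V=hsv[...,0],hsv[...,1],hsv[...,2]
y=(H>18)&(H<34)&(S>110)&(V>80)&(T[...,0]>575)&(T[...,0]<615)&(T[...,1]>-170)&(T[...,1]<-60)&(T[...,2]>66)
q=T[y]; 
for lo,hi in((-170,-113),(-113,-60)):
    k=q[(q[:,1]>lo)&(q[:,1]<hi)]; print(len(k),np.median(k,0).round(1))
"
```

```text
t 5.20 track [ 555.7 -113.8  137.7] x [ 0. -0. -1.] y [-0.001 -1.     0.   ] F [ 0.   0.9 -8.2] w 31.7 q [-0.4   0.46  1.82 -0.    0.85  1.35]
19 [ 589.2 -131.9  213.6]
48 [588.8 -84.8  72.2]
```

View pics/s3.png

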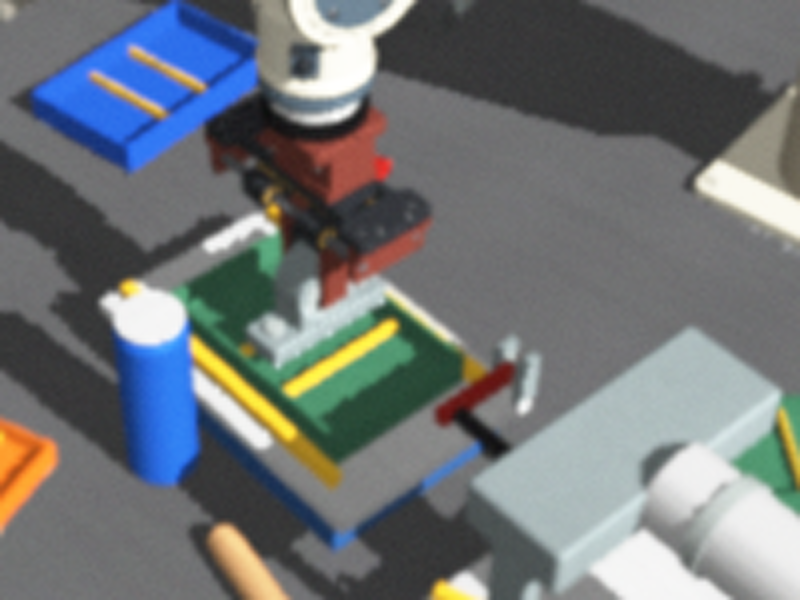

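The block hangs level above the middle bay, with the front rib visible at (340,360) just ahead of the foot. I'll lower it gently.

apply_moves([
  {"gripper": 20,"delta_pos": [0.5,0,0],"dr": [0,0,0]},
  {"gripper": 20,"delta_pos": [0.5,0,0],"dr": [0,0,0]},
  {"gripper": 20,"delta_pos": [0.5,0,0],"dr": [0,0,0]},
  {"gripper": 20,"delta_pos": [0.3,0,0],"dr": [0,0,0]},
  {"gripper": 20,"delta_pos": [0.2,0,0],"dr": [0,0,0]},
])

```text
t: 5.67
ee_pos: [527.4, -206.8, 116.8]
orientation: [-2.129, 0.185, 2.132]
ft_force: [-0.1, 0.3, -8.7]
width: 32.0
```

apply_moves([
  {"gripper": 20,"delta_pos": [0.1,0,0],"dr": [0,0,0]},
  {"gripper": 20,"delta_pos": [0.1,0,0],"dr": [0,0,0]},
  {"gripper": 20,"delta_pos": [0.1,0,0],"dr": [0,0,0]},
  {"gripper": 20,"delta_pos": [0.05,0,0],"dr": [0,0,0]},
  {"gripper": 20,"delta_pos": [0,0,0],"dr": [0,0,0]},
])

```text
t: 6.08
ee_pos: [527.8, -207.3, 114.2]
orientation: [-2.13, 0.186, 2.13]
ft_force: [-0.3, -0.3, -8.4]
width: 32.1
```

apply_moves([
  {"gripper": 20,"delta_pos": [0.05,0,0],"dr": [0,0,0]},
  {"gripper": 20,"delta_pos": [0.05,0,0],"dr": [0,0,0]},
  {"gripper": 20,"delta_pos": [0.05,0,0],"dr": [0,0,0]},
  {"gripper": 20,"delta_pos": [0,0,0],"dr": [0,0,0]},
  {"gripper": 20,"delta_pos": [0,0,0],"dr": [0,0,0]},
])

```text
t: 6.5
ee_pos: [527.9, -207.3, 113.3]
orientation: [-2.131, 0.186, 2.13]
ft_force: [-2.6, 1.9, 0.4]
width: 31.6
```

apply_moves([
  {"gripper": 42,"delta_pos": [0,0,0],"dr": [0,0,0]},
  {"gripper": 50,"delta_pos": [0,0,0],"dr": [0,0,0]},
  {"gripper": 60,"delta_pos": [0,0,0],"dr": [0,0,0]},
  {"gripper": 60,"delta_pos": [0,0,0],"dr": [0,0,0]},
  {"gripper": 60,"delta_pos": [0,0,0],"dr": [0,0,0]},
])

```text
t: 6.92
ee_pos: [528.1, -207.4, 112.9]
orientation: [-2.131, 0.186, 2.13]
ft_force: [0.4, 0.8, 0.7]
width: 52.5
```

apply_moves([
  {"gripper": 60,"delta_pos": [-0.5,0,0],"dr": [0,0,0]},
  {"gripper": 60,"delta_pos": [-1.5,0,0],"dr": [0,0,0]},
  {"gripper": 60,"delta_pos": [-2,0,0],"dr": [0,0,0]},
  {"gripper": 60,"delta_pos": [-2,0,0],"dr": [0,0,0]},
  {"gripper": 60,"delta_pos": [-2,0,0],"dr": [0,0,0]},
])

```text
t: 7.33
ee_pos: [527.7, -207.3, 193.8]
orientation: [-2.13, 0.186, 2.13]
ft_force: [0.3, -0.9, 0.1]
width: 52.6
```

```bash
python3 -c "
from h import *
pose()
d=cam('side'); c=d['img'][110:260,180:380,::-1]; cv2.imwrite('pics/s4.png',cv2.resize(c,None,fx=4,fy=4,interpolation=cv2.INTER_CUBIC))
"
```

```text
t 7.33 track [ 555.6 -112.8  193.8] x [-0.  0. -1.] y [-0. -1. -0.] F [ 0.3 -0.9  0.1] w 52.6 q [-0.4   0.38  1.79 -0.    0.97  1.35]
```

View pics/s4.png

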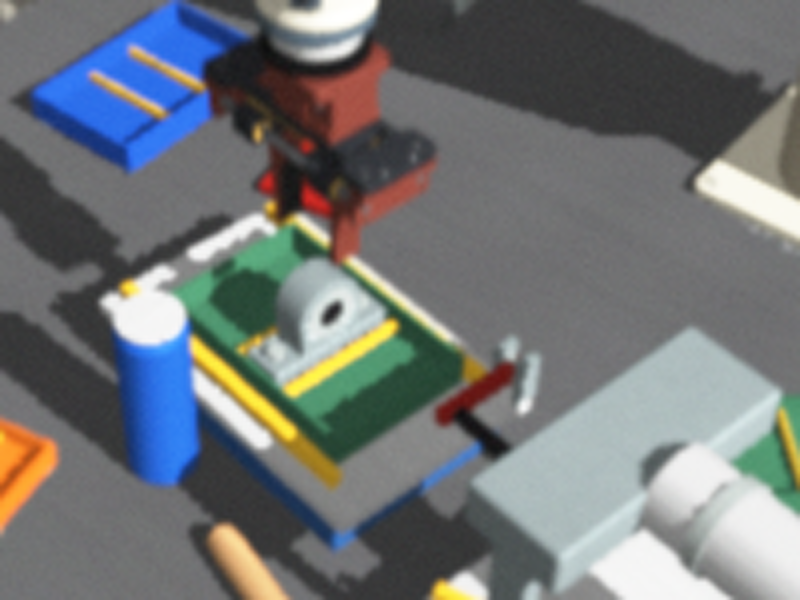

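The block stands upright between the two ribs (housing at (315,300), ribs at (255,345) and (340,355)), and the arm is still down. Next I turn the tool and go to the handle.

apply_moves([
  {"gripper": 60,"delta_pos": [0,0,0],"dr": [-0.105,0,0]},
  {"gripper": 60,"delta_pos": [0,0,0],"dr": [-0.105,0,0]},
  {"gripper": 60,"delta_pos": [0,0,0],"dr": [-0.105,0,0]},
  {"gripper": 60,"delta_pos": [0,0,0],"dr": [-0.105,0,0]},
  {"gripper": 60,"delta_pos": [0,0,0],"dr": [-0.105,0,0]},
])

```text
t: 7.8
ee_pos: [527.8, -207.3, 192.8]
orientation: [2.028, 0.365, -2.027]
ft_force: [-0.8, -0.7, 0.3]
width: 53.1
```

apply_moves([
  {"gripper": 60,"delta_pos": [0,0,0],"dr": [-0.105,0,0]},
  {"gripper": 60,"delta_pos": [0,0,0],"dr": [-0.105,0,0]},
  {"gripper": 60,"delta_pos": [0,0,0],"dr": [-0.105,0,0]},
  {"gripper": 60,"delta_pos": [0,0,0],"dr": [-0.105,0,0]},
  {"gripper": 60,"delta_pos": [0,0,0],"dr": [-0.105,0,0]},
])

```text
t: 8.22
ee_pos: [527.8, -207.3, 192.8]
orientation: [1.697, 0.8, -1.696]
ft_force: [1.1, 0.2, 1.5]
width: 52.6
```

apply_moves([
  {"gripper": 60,"delta_pos": [0,0,0],"dr": [-0.105,0,0]},
  {"gripper": 60,"delta_pos": [0,0,0],"dr": [-0.105,0,0]},
  {"gripper": 60,"delta_pos": [0,0,0],"dr": [-0.105,0,0]},
  {"gripper": 60,"delta_pos": [0,0,0],"dr": [-0.105,0,0]},
  {"gripper": 60,"delta_pos": [0,0,0],"dr": [-0.101,0,0]},
])

```text
t: 8.63
ee_pos: [527.8, -207.3, 192.7]
orientation: [1.332, 1.124, -1.332]
ft_force: [0.4, 0.4, -0.9]
width: 52.7
```

apply_moves([
  {"gripper": 60,"delta_pos": [0,-0.5,-3.3],"dr": [0,0,0]},
  {"gripper": 60,"delta_pos": [0,-0.5,-3.3],"dr": [0,0,0]},
  {"gripper": 60,"delta_pos": [0,-0.5,-3.3],"dr": [0,0,0]},
  {"gripper": 60,"delta_pos": [0,-0.5,-3.3],"dr": [0,0,0]},
  {"gripper": 60,"delta_pos": [0,-0.5,-3.3],"dr": [0,0,0]},
])

```text
t: 9.05
ee_pos: [531.6, -39.1, 192.9]
orientation: [1.337, 1.121, -1.336]
ft_force: [-0.4, -0.2, -0.2]
width: 52.9
```

```bash
python3 -c "
from h import *
pose()
"
```

```text
t 9.05 track [530.3  53.5 192.9] x [ 0.  0. -1.] y [ 1.    -0.001  0.   ] F [-0.4 -0.2 -0.2] w 52.9 q [-0.1   0.34  1.86  0.    0.94  0.08]
```

apply_moves([
  {"gripper": 60,"delta_pos": [1.8,0,0],"dr": [0,0,0]},
  {"gripper": 60,"delta_pos": [1.8,0,0],"dr": [0,0,0]},
  {"gripper": 60,"delta_pos": [1.8,0,0],"dr": [0,0,0]},
  {"gripper": 60,"delta_pos": [1.8,0,0],"dr": [0,0,0]},
  {"gripper": 60,"delta_pos": [1.4,0,0],"dr": [0,0,0]},
])

```text
t: 9.47
ee_pos: [531.4, -40.2, 105.6]
orientation: [1.336, 1.122, -1.336]
ft_force: [0.1, 0.8, -0.2]
width: 52.6
```

apply_moves([
  {"gripper": 60,"delta_pos": [1.0,0,0],"dr": [0,0,0]},
  {"gripper": 60,"delta_pos": [0.9,0,0],"dr": [0,0,0]},
  {"gripper": 60,"delta_pos": [0.8,0,0],"dr": [0,0,0]},
  {"gripper": 60,"delta_pos": [0.5,0,0],"dr": [0,0,0]},
  {"gripper": 60,"delta_pos": [0,0,0],"dr": [0,0,0]},
])

```text
t: 9.88
ee_pos: [531.4, -40.5, 73.9]
orientation: [1.336, 1.123, -1.337]
ft_force: [0.2, -0.1, -0.4]
width: 52.8
```

apply_moves([
  {"gripper": 35,"delta_pos": [0,0,0],"dr": [0,0,0]},
  {"gripper": 25,"delta_pos": [0,0,0],"dr": [0,0,0]},
  {"gripper": 15,"delta_pos": [0,0,0],"dr": [0,0,0]},
  {"gripper": 5,"delta_pos": [0,0,0],"dr": [0,0,0]},
  {"gripper": 5,"delta_pos": [0,0,0],"dr": [0,0,0]},
])

```text
t: 10.3
ee_pos: [532.0, -40.5, 75.1]
orientation: [1.337, 1.121, -1.336]
ft_force: [0.0, -0.2, 0.8]
width: 22.9
```

apply_moves([
  {"gripper": 5,"delta_pos": [0,0,0],"dr": [0,0,0]},
  {"gripper": 5,"delta_pos": [0,0,0],"dr": [0,0,0]},
  {"gripper": 5,"delta_pos": [0,0,0],"dr": [0,0,0]},
  {"gripper": 5,"delta_pos": [0,0,0],"dr": [0,0,0]},
  {"gripper": 5,"delta_pos": [0,0,0],"dr": [0,0,0]},
])

```text
t: 10.72
ee_pos: [533.0, -40.6, 75.1]
orientation: [1.337, 1.12, -1.334]
ft_force: [4.9, -1.6, 0.5]
width: 13.1
```

```bash
python3 -c "
from h import *
pose()
"
```

```text
t 10.72 track [532.   52.3  75.1] x [ 0.003  0.    -1.   ] y [ 1.    -0.     0.003] F [ 4.9 -1.6  0.5] w 13.1 q [-0.1   0.53  1.92 -0.    0.69  0.08]
```

apply_moves([
  {"gripper": 5,"delta_pos": [-0.8,-0.05,0],"dr": [0,0,0]},
  {"gripper": 5,"delta_pos": [-0.79,-0.15,0],"dr": [0,0,0]},
  {"gripper": 5,"delta_pos": [-0.76,-0.24,0],"dr": [0,0,0]},
  {"gripper": 5,"delta_pos": [-0.73,-0.34,0],"dr": [0,0,0]},
  {"gripper": 5,"delta_pos": [-0.68,-0.42,0],"dr": [0,0,0]},
])

```text
t: 11.13
ee_pos: [523.0, -38.8, 113.5]
orientation: [1.339, 1.117, -1.331]
ft_force: [8.7, -2.1, 0.4]
width: 13.5
```

apply_moves([
  {"gripper": 5,"delta_pos": [-0.62,-0.45,0],"dr": [0,0,0]},
  {"gripper": 5,"delta_pos": [-0.56,-0.53,0],"dr": [0,0,0]},
  {"gripper": 5,"delta_pos": [-0.48,-0.6,0],"dr": [0,0,0]},
  {"gripper": 5,"delta_pos": [-0.4,-0.66,0],"dr": [0,0,0]},
  {"gripper": 5,"delta_pos": [-0.31,-0.72,0],"dr": [0,0,0]},
])

```text
t: 11.55
ee_pos: [497.8, -34.2, 139.5]
orientation: [1.343, 1.11, -1.324]
ft_force: [13.4, -2.0, 13.7]
width: 13.4
```

apply_moves([
  {"gripper": 5,"delta_pos": [-0.22,-0.77,0],"dr": [0,0,0]},
  {"gripper": 5,"delta_pos": [-0.12,-0.79,0],"dr": [0,0,0]},
  {"gripper": 5,"delta_pos": [-0.02,-0.8,0],"dr": [0,0,0]},
  {"gripper": 5,"delta_pos": [0.07,-0.8,0],"dr": [0,0,0]},
  {"gripper": 5,"delta_pos": [0.17,-0.78,0],"dr": [0,0,0]},
])

```text
t: 11.97
ee_pos: [454.7, -26.6, 140.0]
orientation: [1.339, 1.117, -1.331]
ft_force: [0.6, -0.3, 13.9]
width: 13.2
```

```bash
python3 -c "
from h import *
pose()
"
```

```text
t 11.97 track [452.5  52.5 140. ] x [ 0.007  0.001 -1.   ] y [1.    0.    0.007] F [ 0.6 -0.3 13.9] w 13.2 q [-0.08  0.32  2.07  0.    0.75  0.09]
```

apply_moves([
  {"gripper": 5,"delta_pos": [0,-0.3,0],"dr": [0,0,0]},
  {"gripper": 5,"delta_pos": [0.05,-0.3,0],"dr": [0,0,0]},
  {"gripper": 5,"delta_pos": [0.05,-0.2,0],"dr": [0,0,0]},
  {"gripper": 5,"delta_pos": [0,0,0],"dr": [0,0,0]},
  {"gripper": 5,"delta_pos": [0,0,0],"dr": [0,0,0]},
])

```text
t: 12.38
ee_pos: [451.3, -26.0, 138.8]
orientation: [1.343, 1.11, -1.324]
ft_force: [16.5, -4.2, 4.9]
width: 13.4
```

```bash
python3 -c "
from h import *
pose()
"
```

```text
t 12.38 track [449.   52.5 138.8] x [ 0.015  0.001 -1.   ] y [1.    0.    0.015] F [16.5 -4.2  4.9] w 13.4 q [-0.08  0.31  2.08 -0.    0.73  0.09]
```

The arm is at its end stop (Fx rises to 16.5 N). I'll release it, lift away and check.

apply_moves([
  {"gripper": 20,"delta_pos": [0,0.15,0],"dr": [0,0,0]},
  {"gripper": 35,"delta_pos": [0,0,0],"dr": [0,0,0]},
  {"gripper": 45,"delta_pos": [0,0,0],"dr": [0,0,0]},
  {"gripper": 45,"delta_pos": [0,0,0],"dr": [0,0,0]},
  {"gripper": 45,"delta_pos": [0,0,0],"dr": [0,0,0]},
])

```text
t: 12.8
ee_pos: [444.1, -25.1, 135.6]
orientation: [1.335, 1.124, -1.338]
ft_force: [0.0, -0.2, 0.5]
width: 38.6
```

apply_moves([
  {"gripper": 45,"delta_pos": [-1.5,0,0],"dr": [0,0,0]},
  {"gripper": 45,"delta_pos": [-2,0,0],"dr": [0,0,0]},
  {"gripper": 45,"delta_pos": [-2.5,0,0],"dr": [0,0,0]},
  {"gripper": 45,"delta_pos": [-2.5,0,0],"dr": [0,0,0]},
  {"gripper": 45,"delta_pos": [-2.0,0,0],"dr": [0,0,0]},
])

```text
t: 13.22
ee_pos: [444.7, -25.2, 242.2]
orientation: [1.336, 1.123, -1.337]
ft_force: [0.6, -0.5, -0.2]
width: 39.6
```

```bash
cat > arm.py <<'E'
from h import *
pose()
for n in('top','side'):
    d=cam(n); T=cloud(d)@A.T; hsv=cv2.cvtColor(d['img'],cv2.COLOR_RGB2HSV).astype(int);H,S,V=hsv[...,0],hsv[...,1],hsv[...,2]
    m=((H<6)|(H>174))&(S>140)&(V>40)&(T[...,0]>420)&(T[...,0]<560)&(T[...,1]>0)&(T[...,1]<45)&(T[...,2]>65)&(T[...,2]<175)
    print(n,'red',m.sum(),np.nanpercentile(T[m],[5,50,95],axis=0).round(1).tolist() if m.sum() else '')
    m=(V<60)&(T[...,0]>420)&(T[...,0]<560)&(T[...,1]>30)&(T[...,1]<85)&(T[...,2]>72)&(T[...,2]<175)
    print(n,'black',m.sum(),np.nanpercentile(T[m],[5,50,95],axis=0).round(1).tolist() if m.sum() else '')
E
python3 arm.py
```

```text
t 13.22 track [442.4  52.2 242.2] x [-0.001 -0.    -1.   ] y [ 1.     0.    -0.001] F [ 0.6 -0.5 -0.2] w 39.6 q [-0.08  0.14  2.    0.    1.    0.09]
top red 29 [[440.5, 9.4, 115.1], [451.9, 13.7, 158.3], [466.4, 18.6, 163.5]]
top black 0 
side red 97 [[444.7, 11.8, 101.9], [459.4, 18.7, 133.6], [470.4, 22.7, 161.2]]
side black 61 [[448.8, 33.1, 146.2], [453.8, 55.0, 152.4], [457.3, 77.6, 156.2]]
```

Stop arm is up and stays (handle about 150 mm high, leaning past vertical). Going behind the tray, leaning the tool back.

apply_moves([
  {"gripper": 68,"delta_pos": [0,1.08,2.97],"dr": [0,0,0]},
  {"gripper": 68,"delta_pos": [0,1.08,2.97],"dr": [0,0,0]},
  {"gripper": 68,"delta_pos": [0,1.08,2.97],"dr": [0,0,0]},
  {"gripper": 68,"delta_pos": [0,1.08,2.97],"dr": [0,0,0]},
  {"gripper": 68,"delta_pos": [0,1.08,2.97],"dr": [0,0,0]},
])

```text
t: 13.73
ee_pos: [471.9, -181.8, 239.6]
orientation: [1.335, 1.125, -1.338]
ft_force: [1.4, 1.1, -0.4]
width: 59.7
```

apply_moves([
  {"gripper": 68,"delta_pos": [0,1.08,2.97],"dr": [0,0,0]},
  {"gripper": 68,"delta_pos": [0,1.08,2.97],"dr": [0,0,0]},
  {"gripper": 68,"delta_pos": [0,1.08,2.97],"dr": [0,0,0]},
  {"gripper": 68,"delta_pos": [0,1.08,2.97],"dr": [0,0,0]},
  {"gripper": 68,"delta_pos": [0,1.08,2.97],"dr": [0,0,0]},
])

```text
t: 14.15
ee_pos: [499.4, -337.4, 239.1]
orientation: [1.336, 1.125, -1.338]
ft_force: [-0.3, 0.6, -0.1]
width: 60.2
```

apply_moves([
  {"gripper": 68,"delta_pos": [0,0,0],"dr": [0,0.08,0]},
  {"gripper": 68,"delta_pos": [0,0,0],"dr": [0,0.08,0]},
  {"gripper": 68,"delta_pos": [0,0,0],"dr": [0,0.08,0]},
  {"gripper": 68,"delta_pos": [0,0,0],"dr": [0,0.08,0]},
  {"gripper": 68,"delta_pos": [0,0,0],"dr": [0,0.08,0]},
])

```text
t: 14.57
ee_pos: [499.8, -336.0, 239.7]
orientation: [1.653, 1.389, -1.091]
ft_force: [-0.1, -0.4, -0.5]
width: 59.6
```

apply_moves([
  {"gripper": 68,"delta_pos": [0,0,0],"dr": [0,0.08,0]},
  {"gripper": 68,"delta_pos": [0,0,0],"dr": [0,0.08,0]},
  {"gripper": 68,"delta_pos": [0,0,0],"dr": [0,0.08,0]},
  {"gripper": 68,"delta_pos": [0,0,0],"dr": [0,0.08,0]},
  {"gripper": 68,"delta_pos": [0,0,0],"dr": [0,0.08,0]},
])

```text
t: 14.98
ee_pos: [499.8, -336.1, 239.6]
orientation: [1.945, 1.633, -0.785]
ft_force: [-0.5, 0.6, -0.7]
width: 60.2
```

```bash
python3 -c "
from h import *
pose()
d=cam('top'); T=cloud(d)@A.T; hsv=cv2.cvtColor(d['img'],cv2.COLOR_RGB2HSV).astype(int);H,S,V=hsv[...,0],hsv[...,1],hsv[...,2]
y=(H>18)&(H<34)&(S>110)&(V>80)&(T[...,0]>495)&(T[...,0]<615)&(T[...,1]>-170)&(T[...,1]<-60)&(T[...,2]<85)
q=T[y]
for lo,hi in((-170,-113),(-113,-60)):
    k=q[(q[:,1]>lo)&(q[:,1]<hi)]; print(len(k),np.median(k,0).round(1) if len(k) else '')
save(d,'t5.png')
"
```

```text
t 14.98 track [ 550.5 -244.5  239.6] x [-0.001  0.721 -0.693] y [ 1.    -0.001 -0.002] F [-0.5  0.6 -0.7] w 60.2 q [-0.89  0.65  1.45  0.58  1.63 -0.86]
79 [ 556.  -140.7   74.4]
87 [556.5 -87.2  71.3]
```

View pics/t5.png

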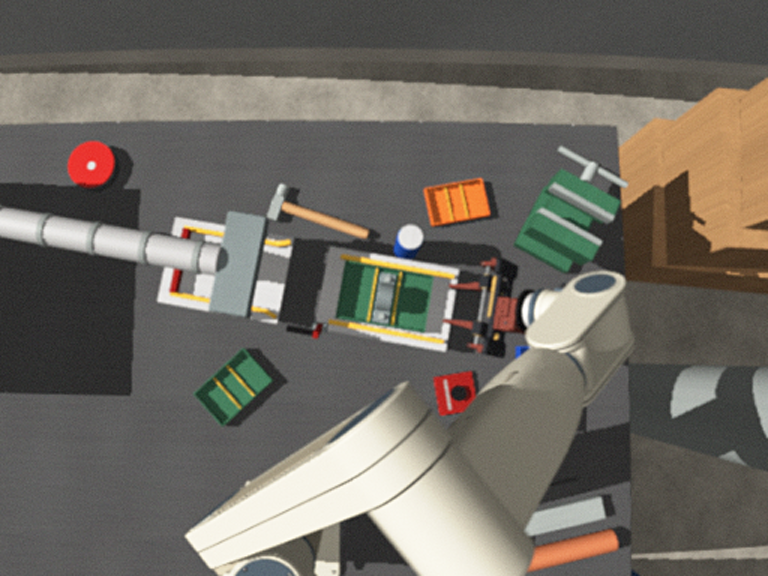

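The picture shows the block in the middle bay (385,290) between the ribs, the stop arm folded up at (305,328), and the leaned gripper behind the tray at (490,305). Lowering it behind the tail wall.

apply_moves([
  {"gripper": 68,"delta_pos": [1.25,0,1.3],"dr": [0,0,0]},
  {"gripper": 68,"delta_pos": [1.25,0,1.3],"dr": [0,0,0]},
  {"gripper": 68,"delta_pos": [1.25,0,1.3],"dr": [0,0,0]},
  {"gripper": 68,"delta_pos": [1.25,0,1.3],"dr": [0,0,0]},
  {"gripper": 68,"delta_pos": [1.25,0,1.3],"dr": [0,0,0]},
])

```text
t: 15.45
ee_pos: [500.3, -336.0, 148.8]
orientation: [1.939, 1.63, -0.788]
ft_force: [0.6, -0.1, -0.2]
width: 59.9
```

apply_moves([
  {"gripper": 68,"delta_pos": [1.25,0,1.3],"dr": [0,0,0]},
  {"gripper": 68,"delta_pos": [1.25,0,1.3],"dr": [0,0,0]},
  {"gripper": 68,"delta_pos": [1.25,0,1.3],"dr": [0,0,0]},
  {"gripper": 68,"delta_pos": [0.7,0,0.73],"dr": [0,0,0]},
  {"gripper": 68,"delta_pos": [0.3,0,0.31],"dr": [0,0,0]},
])

```text
t: 15.87
ee_pos: [499.7, -336.5, 80.2]
orientation: [1.942, 1.632, -0.788]
ft_force: [-0.5, 0.2, 0.8]
width: 59.9
```

```bash
python3 -c "
from h import *
pose()
"
```

```text
t 15.87 track [ 550.4 -244.9   80.2] x [-0.002  0.718 -0.696] y [ 1.     0.    -0.002] F [-0.5  0.2  0.8] w 59.9 q [-0.89  0.85  1.49  0.58  1.43 -0.99]
```

apply_moves([
  {"gripper": 68,"delta_pos": [0.36,0,-0.35],"dr": [0,0,0]},
  {"gripper": 68,"delta_pos": [0.36,0,-0.35],"dr": [0,0,0]},
  {"gripper": 68,"delta_pos": [0.22,0,-0.21],"dr": [0,0,0]},
  {"gripper": 68,"delta_pos": [0.14,0,-0.14],"dr": [0,0,0]},
  {"gripper": 68,"delta_pos": [0.14,0,-0.14],"dr": [0,0,0]},
])

```text
t: 16.28
ee_pos: [503.7, -320.4, 83.4]
orientation: [1.94, 1.628, -0.787]
ft_force: [1.2, -0.3, -0.3]
width: 59.6
```

apply_moves([
  {"gripper": 68,"delta_pos": [0.14,0,-0.14],"dr": [0,0,0]},
  {"gripper": 68,"delta_pos": [0.14,0,-0.14],"dr": [0,0,0]},
  {"gripper": 68,"delta_pos": [0.14,0,-0.14],"dr": [0,0,0]},
  {"gripper": 68,"delta_pos": [0.22,0,-0.21],"dr": [0,0,0]},
  {"gripper": 68,"delta_pos": [0.22,0,-0.21],"dr": [0,0,0]},
])

```text
t: 16.7
ee_pos: [505.6, -309.0, 82.9]
orientation: [1.941, 1.628, -0.787]
ft_force: [-1.1, -4.2, 3.4]
width: 60.0
```

```bash
cat > tray.py <<'E'
from h import *
import sys
pose()
n=sys.argv[1] if len(sys.argv)>1 else 'top'
d=cam(n); T=cloud(d)@A.T; hsv=cv2.cvtColor(d['img'],cv2.COLOR_RGB2HSV).astype(int);H,S,V=hsv[...,0],hsv[...,1],hsv[...,2]
y=(H>18)&(H<34)&(S>110)&(V>70)&(T[...,0]>500)&(T[...,0]<612)&(T[...,1]>-170)&(T[...,1]<330)&(T[...,2]<88)&(T[...,2]>60)
c,l,st,ce=cv2.connectedComponentsWithStats(y.astype(np.uint8))
for i in range(1,c):
    if st[i,4]>15: print('rib',st[i,4],np.median(T[l==i],0).round(1))
if len(sys.argv)>2: save(d,sys.argv[2])
E
python3 tray.py
```

```text
t 16.70 track [ 551.5 -216.8   82.9] x [ 0.001  0.717 -0.697] y [ 1.    -0.001  0.001] F [-1.1 -4.2  3.4] w 60.0 q [-0.86  0.83  1.53  0.6   1.39 -0.98]
rib 85 [559.3 -78.1  71.2]
rib 81 [ 555.3 -132.    72.4]
```

apply_moves([
  {"gripper": 68,"delta_pos": [0.4,0,-0.3],"dr": [0,0,0]},
  {"gripper": 68,"delta_pos": [0.47,0,-0.38],"dr": [0,0,0]},
  {"gripper": 68,"delta_pos": [0.47,0,-0.38],"dr": [0,0,0]},
  {"gripper": 68,"delta_pos": [0.47,0,-0.38],"dr": [0,0,0]},
  {"gripper": 68,"delta_pos": [0.47,0,-0.38],"dr": [0,0,0]},
])

```text
t: 17.17
ee_pos: [510.5, -279.3, 79.7]
orientation: [1.941, 1.63, -0.787]
ft_force: [-0.0, -3.5, 1.9]
width: 59.6
```

apply_moves([
  {"gripper": 68,"delta_pos": [0.43,0,-0.42],"dr": [0,0,0]},
  {"gripper": 68,"delta_pos": [0.43,0,-0.42],"dr": [0,0,0]},
  {"gripper": 68,"delta_pos": [0.43,0,-0.42],"dr": [0,0,0]},
  {"gripper": 68,"delta_pos": [0.43,0,-0.42],"dr": [0,0,0]},
  {"gripper": 68,"delta_pos": [0.43,0,-0.42],"dr": [0,0,0]},
])

```text
t: 17.58
ee_pos: [515.7, -249.8, 79.7]
orientation: [1.94, 1.629, -0.787]
ft_force: [-0.3, -3.3, -0.1]
width: 59.8
```

apply_moves([
  {"gripper": 68,"delta_pos": [0.43,0,-0.42],"dr": [0,0,0]},
  {"gripper": 68,"delta_pos": [0.43,0,-0.42],"dr": [0,0,0]},
  {"gripper": 68,"delta_pos": [0.43,0,-0.42],"dr": [0,0,0]},
  {"gripper": 68,"delta_pos": [0.43,0,-0.42],"dr": [0,0,0]},
  {"gripper": 68,"delta_pos": [0.43,0,-0.42],"dr": [0,0,0]},
])

```text
t: 18.0
ee_pos: [520.8, -220.2, 79.8]
orientation: [1.941, 1.629, -0.787]
ft_force: [-0.4, -3.1, 0.2]
width: 59.8
```

```bash
python3 tray.py
```

```text
t 18.00 track [ 551.1 -126.7   79.8] x [-0.     0.717 -0.697] y [ 1.  0. -0.] F [-0.4 -3.1  0.2] w 59.8 q [-0.75  0.78  1.66  0.68  1.28 -0.97]
rib 69 [555.9  12.4  73.5]
rib 83 [555.6 -42.4  73.2]
```

apply_moves([
  {"gripper": 68,"delta_pos": [0.43,0,-0.42],"dr": [0,0,0]},
  {"gripper": 68,"delta_pos": [0.43,0,-0.42],"dr": [0,0,0]},
  {"gripper": 68,"delta_pos": [0.43,0,-0.42],"dr": [0,0,0]},
  {"gripper": 68,"delta_pos": [0.43,0,-0.42],"dr": [0,0,0]},
  {"gripper": 68,"delta_pos": [0.43,0,-0.42],"dr": [0,0,0]},
])

```text
t: 18.47
ee_pos: [526.1, -190.7, 80.0]
orientation: [1.941, 1.629, -0.787]
ft_force: [-0.0, -2.0, -0.8]
width: 60.1
```

apply_moves([
  {"gripper": 68,"delta_pos": [0.36,0,-0.35],"dr": [0,0,0]},
  {"gripper": 68,"delta_pos": [0.36,0,-0.35],"dr": [0,0,0]},
  {"gripper": 68,"delta_pos": [0.36,0,-0.35],"dr": [0,0,0]},
  {"gripper": 68,"delta_pos": [0.36,0,-0.35],"dr": [0,0,0]},
  {"gripper": 68,"delta_pos": [0.36,0,-0.35],"dr": [0,0,0]},
])

```text
t: 18.88
ee_pos: [530.6, -166.1, 80.3]
orientation: [1.941, 1.629, -0.787]
ft_force: [-0.9, -3.5, 2.5]
width: 59.8
```

```bash
python3 tray.py side s6.png
```

```text
t 18.88 track [551.4 -71.8  80.3] x [ 0.     0.717 -0.697] y [ 1. -0.  0.] F [-0.9 -3.5  2.5] w 59.8 q [-0.67  0.76  1.73  0.73  1.22 -0.96]
rib 34 [593.6  14.2  73.9]
rib 51 [588.5  69.   72.1]
```

View pics/s6.png

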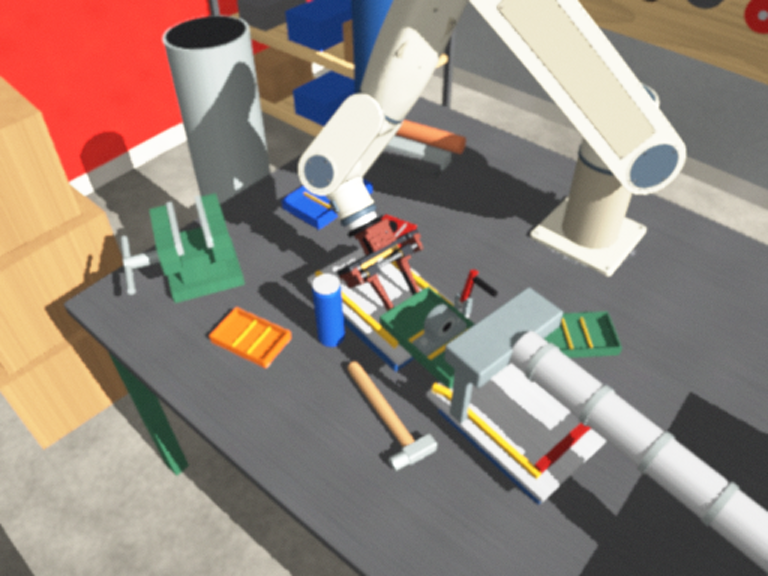

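The tray is level with its nose on the far bench (gripper at (385,265), can at (327,310) clear). Pushing on to TCP y≈0, then shifting the tool sideways to clear the stop arm.

apply_moves([
  {"gripper": 68,"delta_pos": [0.43,0,-0.42],"dr": [0,0,0]},
  {"gripper": 68,"delta_pos": [0.43,0,-0.42],"dr": [0,0,0]},
  {"gripper": 68,"delta_pos": [0.43,0,-0.42],"dr": [0,0,0]},
  {"gripper": 68,"delta_pos": [0.43,0,-0.42],"dr": [0,0,0]},
  {"gripper": 68,"delta_pos": [0.43,0,-0.42],"dr": [0,0,0]},
])

```text
t: 19.35
ee_pos: [535.5, -136.2, 79.8]
orientation: [1.94, 1.63, -0.788]
ft_force: [-1.5, -2.8, -2.7]
width: 59.8
```

apply_moves([
  {"gripper": 68,"delta_pos": [0.43,0,-0.42],"dr": [0,0,0]},
  {"gripper": 68,"delta_pos": [0.43,0,-0.42],"dr": [0,0,0]},
  {"gripper": 68,"delta_pos": [0.43,0,-0.42],"dr": [0,0,0]},
  {"gripper": 68,"delta_pos": [0.43,0,-0.42],"dr": [0,0,0]},
  {"gripper": 68,"delta_pos": [0.36,0,-0.35],"dr": [0,0,0]},
])

```text
t: 19.77
ee_pos: [540.6, -107.5, 80.1]
orientation: [1.94, 1.63, -0.787]
ft_force: [-0.7, -2.2, -1.7]
width: 59.5
```

apply_moves([
  {"gripper": 68,"delta_pos": [0.22,0,-0.21],"dr": [0,0,0]},
  {"gripper": 68,"delta_pos": [0.14,0,-0.14],"dr": [0,0,0]},
  {"gripper": 68,"delta_pos": [0,0,0],"dr": [0,0,0]},
  {"gripper": 68,"delta_pos": [-0.2,0,0.2],"dr": [0,0,0]},
  {"gripper": 68,"delta_pos": [-0.15,0,0.15],"dr": [0,0,0]},
])

```text
t: 20.18
ee_pos: [540.6, -108.2, 80.3]
orientation: [1.941, 1.63, -0.787]
ft_force: [-0.7, 0.0, -0.5]
width: 59.6
```

apply_moves([
  {"gripper": 68,"delta_pos": [0,0.45,0],"dr": [0,0,0]},
  {"gripper": 68,"delta_pos": [0,0.45,0],"dr": [0,0,0]},
  {"gripper": 68,"delta_pos": [0,0.45,0],"dr": [0,0,0]},
  {"gripper": 68,"delta_pos": [0,0.45,0],"dr": [0,0,0]},
  {"gripper": 68,"delta_pos": [0,0.45,0],"dr": [0,0,0]},
])

```text
t: 20.6
ee_pos: [563.4, -112.2, 80.1]
orientation: [1.941, 1.629, -0.787]
ft_force: [-0.3, 0.2, -0.7]
width: 60.0
```

```bash
python3 tray.py top; python3 arm.py | tail -2
```

```text
t 20.60 track [574.3 -13.   80.1] x [ 0.     0.717 -0.697] y [1. 0. 0.] F [-0.3  0.2 -0.7] w 60.0 q [-0.57  0.75  1.74  0.8   1.18 -0.92]
rib 20 [599.9 132.4  68.3]
rib 76 [555.7  77.8  73.5]
rib 25 [518.2 132.2  73.7]
side red 95 [[444.0, 11.7, 101.7], [459.5, 18.8, 134.2], [470.2, 22.9, 162.5]]
side black 63 [[448.1, 32.6, 147.3], [452.9, 54.6, 152.1], [457.5, 76.6, 156.0]]
```

apply_moves([
  {"gripper": 68,"delta_pos": [0.29,0,-0.28],"dr": [0,0,0]},
  {"gripper": 68,"delta_pos": [0.22,0,-0.21],"dr": [0,0,0]},
  {"gripper": 68,"delta_pos": [0.22,0,-0.21],"dr": [0,0,0]},
  {"gripper": 68,"delta_pos": [0.36,0,-0.35],"dr": [0,0,0]},
  {"gripper": 68,"delta_pos": [0.43,0,-0.42],"dr": [0,0,0]},
])

```text
t: 21.17
ee_pos: [566.5, -91.2, 79.9]
orientation: [1.941, 1.628, -0.788]
ft_force: [-0.1, -2.5, -1.1]
width: 59.8
```

apply_moves([
  {"gripper": 68,"delta_pos": [0.43,0,-0.42],"dr": [0,0,0]},
  {"gripper": 68,"delta_pos": [0.43,0,-0.42],"dr": [0,0,0]},
  {"gripper": 68,"delta_pos": [0.43,0,-0.42],"dr": [0,0,0]},
  {"gripper": 68,"delta_pos": [0.43,0,-0.42],"dr": [0,0,0]},
  {"gripper": 68,"delta_pos": [0.43,0,-0.42],"dr": [0,0,0]},
])

```text
t: 21.58
ee_pos: [571.7, -61.0, 80.2]
orientation: [1.94, 1.629, -0.787]
ft_force: [-0.4, -3.8, 0.8]
width: 59.7
```

apply_moves([
  {"gripper": 68,"delta_pos": [0.43,0,-0.42],"dr": [0,0,0]},
  {"gripper": 68,"delta_pos": [0.43,0,-0.42],"dr": [0,0,0]},
  {"gripper": 68,"delta_pos": [0.43,0,-0.42],"dr": [0,0,0]},
  {"gripper": 68,"delta_pos": [0.43,0,-0.42],"dr": [0,0,0]},
  {"gripper": 68,"delta_pos": [0.43,0,-0.42],"dr": [0,0,0]},
])

```text
t: 22.0
ee_pos: [576.9, -31.5, 80.2]
orientation: [1.941, 1.629, -0.787]
ft_force: [-0.3, -2.5, 1.6]
width: 59.4
```

apply_moves([
  {"gripper": 68,"delta_pos": [0.43,0,-0.42],"dr": [0,0,0]},
  {"gripper": 68,"delta_pos": [0.43,0,-0.42],"dr": [0,0,0]},
  {"gripper": 68,"delta_pos": [0.43,0,-0.42],"dr": [0,0,0]},
  {"gripper": 68,"delta_pos": [0.36,0,-0.35],"dr": [0,0,0]},
  {"gripper": 68,"delta_pos": [0.29,0,-0.28],"dr": [0,0,0]},
])

```text
t: 22.42
ee_pos: [581.5, -4.7, 80.2]
orientation: [1.94, 1.63, -0.787]
ft_force: [-1.0, -2.4, 1.3]
width: 60.0
```

```bash
python3 tray.py top t7.png
```

```text
t 22.42 track [573.6  96.   80.2] x [-0.     0.717 -0.697] y [ 1.  0. -0.] F [-1.  -2.4  1.3] w 60.0 q [-0.4   0.73  1.81  0.92  1.07 -0.89]
```

View pics/t7.png

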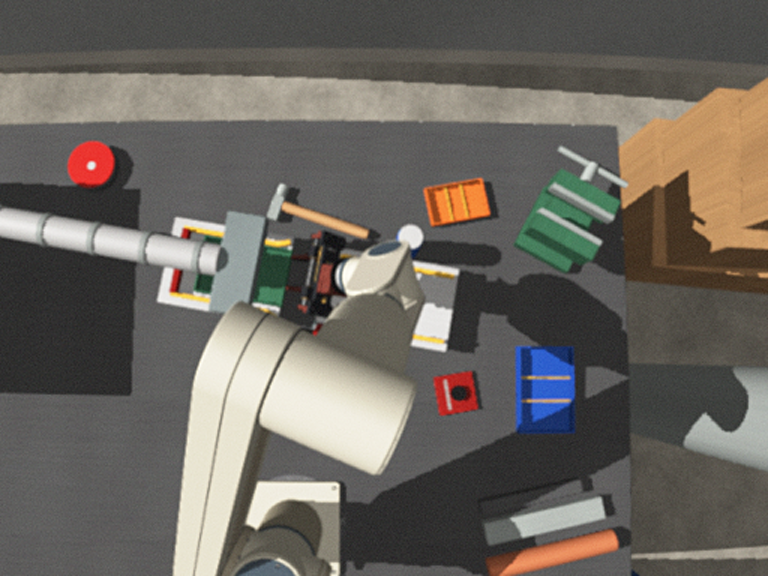

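The tray is under the hood with its nose near the red stop (210,240); the gripper at (320,270) is behind the hood face, and the can is still at (410,238).

apply_moves([
  {"gripper": 68,"delta_pos": [0.36,0,-0.35],"dr": [0,0,0]},
  {"gripper": 68,"delta_pos": [0.36,0,-0.35],"dr": [0,0,0]},
  {"gripper": 68,"delta_pos": [0.36,0,-0.35],"dr": [0,0,0]},
  {"gripper": 68,"delta_pos": [0.36,0,-0.35],"dr": [0,0,0]},
  {"gripper": 68,"delta_pos": [0.29,0,-0.28],"dr": [0,0,0]},
])

```text
t: 22.88
ee_pos: [585.8, 18.9, 80.2]
orientation: [1.941, 1.629, -0.787]
ft_force: [0.0, -3.1, 1.3]
width: 60.5
```

apply_moves([
  {"gripper": 68,"delta_pos": [0.22,0,-0.21],"dr": [0,0,0]},
  {"gripper": 68,"delta_pos": [0.22,0,-0.21],"dr": [0,0,0]},
  {"gripper": 68,"delta_pos": [0.14,0,-0.14],"dr": [0,0,0]},
  {"gripper": 68,"delta_pos": [0.14,0,-0.14],"dr": [0,0,0]},
  {"gripper": 68,"delta_pos": [0.14,0,-0.14],"dr": [0,0,0]},
])

```text
t: 23.3
ee_pos: [587.8, 30.2, 80.2]
orientation: [1.941, 1.629, -0.787]
ft_force: [-0.4, -3.8, 0.4]
width: 59.5
```

apply_moves([
  {"gripper": 68,"delta_pos": [0.07,0,-0.07],"dr": [0,0,0]},
  {"gripper": 68,"delta_pos": [0.07,0,-0.07],"dr": [0,0,0]},
  {"gripper": 68,"delta_pos": [0.07,0,-0.07],"dr": [0,0,0]},
  {"gripper": 68,"delta_pos": [0,0,0],"dr": [0,0,0]},
  {"gripper": 68,"delta_pos": [0,0,0],"dr": [0,0,0]},
])

```text
t: 23.72
ee_pos: [588.3, 33.2, 80.3]
orientation: [1.941, 1.629, -0.787]
ft_force: [-0.4, -2.0, -0.6]
width: 59.9
```

```bash
python3 -c "
from h import *
pose()"
```

```text
t 23.72 track [573.6 134.5  80.3] x [-0.     0.717 -0.697] y [ 1. -0. -0.] F [-0.4 -2.  -0.6] w 59.9 q [-0.34  0.72  1.83  0.97  1.03 -0.87]
```

Still only sliding friction; continuing in 1 mm steps until contact shows.

apply_moves([
  {"gripper": 68,"delta_pos": [0.07,0,-0.07],"dr": [0,0,0]},
  {"gripper": 68,"delta_pos": [0.07,0,-0.07],"dr": [0,0,0]},
  {"gripper": 68,"delta_pos": [0.07,0,-0.07],"dr": [0,0,0]},
  {"gripper": 68,"delta_pos": [0,0,0],"dr": [0,0,0]},
  {"gripper": 68,"delta_pos": [0,0,0],"dr": [0,0,0]},
])

```text
t: 24.13
ee_pos: [588.8, 35.7, 80.3]
orientation: [1.94, 1.629, -0.788]
ft_force: [-2.2, -4.0, 0.9]
width: 59.3
```

apply_moves([
  {"gripper": 68,"delta_pos": [0.07,0,-0.07],"dr": [0,0,0]},
  {"gripper": 68,"delta_pos": [0.07,0,-0.07],"dr": [0,0,0]},
  {"gripper": 68,"delta_pos": [0,0,0],"dr": [0,0,0]},
  {"gripper": 68,"delta_pos": [0,0,0],"dr": [0,0,0]},
  {"gripper": 68,"delta_pos": [0,0,0],"dr": [0,0,0]},
])

```text
t: 24.55
ee_pos: [589.0, 36.2, 80.2]
orientation: [1.939, 1.627, -0.789]
ft_force: [-5.7, -15.2, 4.9]
width: 59.8
```

apply_moves([
  {"gripper": 68,"delta_pos": [-0.14,0,0.14],"dr": [0,0,0]},
  {"gripper": 68,"delta_pos": [-0.36,0,0.35],"dr": [0,0,0]},
  {"gripper": 68,"delta_pos": [-1.0,0,0.97],"dr": [0,0,0]},
  {"gripper": 68,"delta_pos": [-1.5,0,1.46],"dr": [0,0,0]},
  {"gripper": 68,"delta_pos": [-1.5,0,1.46],"dr": [0,0,0]},
])

```text
t: 24.97
ee_pos: [577.8, -24.5, 80.4]
orientation: [1.94, 1.631, -0.787]
ft_force: [-0.2, 0.7, -0.9]
width: 59.3
```

apply_moves([
  {"gripper": 68,"delta_pos": [-2.0,0,0],"dr": [0,0,0]},
  {"gripper": 68,"delta_pos": [-2.1,0,-1.0],"dr": [0,0,0]},
  {"gripper": 68,"delta_pos": [-2.1,0,-2.15],"dr": [0,0,0]},
  {"gripper": 68,"delta_pos": [-2.1,0,-2.15],"dr": [0,0,0]},
  {"gripper": 68,"delta_pos": [-2.1,0,-2.15],"dr": [0,0,0]},
])

```text
t: 25.38
ee_pos: [573.8, -47.0, 207.3]
orientation: [1.942, 1.63, -0.788]
ft_force: [-0.2, 0.2, -0.3]
width: 59.8
```

```bash
cat > chk.py <<'E'
from h import *
pose()
for n in('top','side'):
    d=cam(n); T=cloud(d)@A.T; hsv=cv2.cvtColor(d['img'],cv2.COLOR_RGB2HSV).astype(int);H,S,V=hsv[...,0],hsv[...,1],hsv[...,2]
    g=(H>55)&(H<88)&(S>70)&(T[...,0]>480)&(T[...,0]<630)&(T[...,1]>100)&(T[...,1]<380)&(T[...,2]>55)&(T[...,2]<100)
    for lo,hi in((495,520),(520,545),(565,590),(590,615)):
        q=T[g&(T[...,0]>lo)&(T[...,0]<hi)]
        if len(q)>5: print(n,lo,len(q),'y',np.percentile(q[:,1],[1,5,95,99]).round(1),'z',np.percentile(q[:,2],[5,95]).round(1))
    save(d,n+'8.png')
E
python3 chk.py
```

```text
t 25.38 track [573.3  53.  207.3] x [-0.     0.718 -0.696] y [ 1.    -0.001 -0.001] F [-0.2  0.2 -0.3] w 59.8 q [-0.47  0.53  1.77  0.8   1.26 -0.72]
top 495 188 y [149.8 151.7 346.1 347. ] z [60.9 91.5]
top 520 122 y [149.2 150.4 345.3 346.6] z [61.5 90.2]
top 565 49 y [149.4 150.1 174.  174.5] z [61.9 93.3]
top 590 71 y [148.7 149.8 345.3 347.1] z [61.3 92. ]
side 495 215 y [176.9 180.1 336.  344.9] z [62.4 69.8]
side 520 254 y [176.4 181.1 337.2 347.9] z [62.9 69.9]
side 565 302 y [176.4 180.6 337.8 348.1] z [62.8 70. ]
side 590 195 y [172.8 178.3 346.2 348.8] z [62.9 90.1]
```

View pics/side8.png

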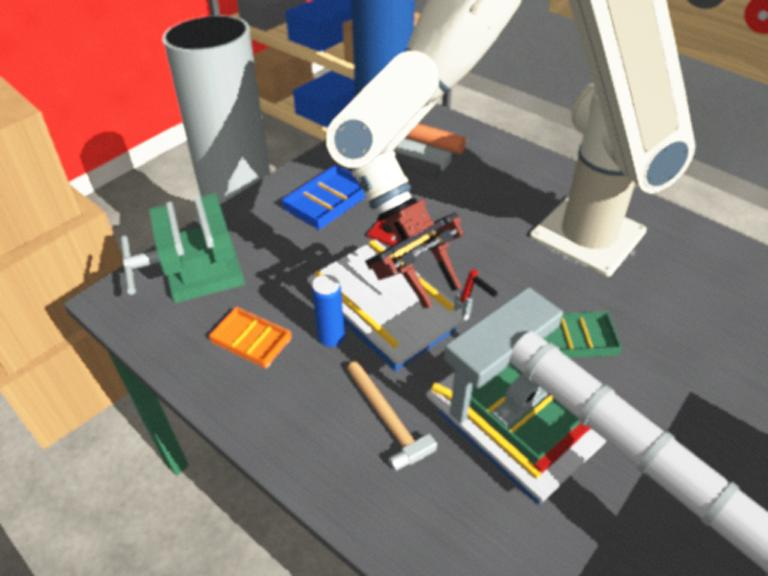

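The tray sits square and home under the hood, tail at 149–150 mm on both sides, with the block between the ribs at (520,400). The can (327,310), hammer and magnet look unmoved. Now for the stop arm.

apply_moves([
  {"gripper": 50,"delta_pos": [0,0,0],"dr": [0,-0.08,0]},
  {"gripper": 50,"delta_pos": [0,0,0],"dr": [0,-0.08,0]},
  {"gripper": 50,"delta_pos": [0,0,0],"dr": [0,-0.08,0]},
  {"gripper": 50,"delta_pos": [0,0,0],"dr": [0,-0.08,0]},
  {"gripper": 50,"delta_pos": [0,0,0],"dr": [0,-0.08,0]},
])

```text
t: 25.9
ee_pos: [574.0, -46.9, 205.8]
orientation: [1.647, 1.382, -1.096]
ft_force: [-0.6, 0.5, -0.2]
width: 44.3
```

apply_moves([
  {"gripper": 50,"delta_pos": [0,0,0],"dr": [0,-0.08,0]},
  {"gripper": 50,"delta_pos": [0,0,0],"dr": [0,-0.08,0]},
  {"gripper": 50,"delta_pos": [0,0,0],"dr": [0,-0.08,0]},
  {"gripper": 50,"delta_pos": [0,0,0],"dr": [0,-0.08,0]},
  {"gripper": 50,"delta_pos": [0,0,0],"dr": [0,-0.08,0]},
])

```text
t: 26.32
ee_pos: [574.1, -46.8, 205.9]
orientation: [1.333, 1.119, -1.339]
ft_force: [-0.3, 0.4, -0.7]
width: 43.8
```

apply_moves([
  {"gripper": 50,"delta_pos": [0,-2.46,0],"dr": [0,0,0]},
  {"gripper": 50,"delta_pos": [0,-2.46,0],"dr": [0,0,0]},
  {"gripper": 50,"delta_pos": [0,-2.46,0],"dr": [0,0,0]},
  {"gripper": 50,"delta_pos": [0,-2.46,0],"dr": [0,0,0]},
  {"gripper": 50,"delta_pos": [0,-2.46,0],"dr": [0,0,0]},
])

```text
t: 26.73
ee_pos: [451.4, -25.0, 205.4]
orientation: [1.335, 1.124, -1.338]
ft_force: [0.6, 0.1, 0.5]
width: 44.2
```

```bash
python3 arm.py
```

```text
t 26.73 track [448.9  53.5 205.4] x [-0.002 -0.    -1.   ] y [ 1.     0.    -0.002] F [0.6 0.1 0.5] w 44.2 q [-0.08  0.21  2.02 -0.    0.92  0.09]
top red 27 [[440.4, 8.9, 114.7], [453.0, 13.4, 157.0], [466.7, 17.0, 162.1]]
top black 0 
side red 96 [[447.0, 12.1, 103.6], [460.3, 18.7, 133.9], [470.0, 22.7, 162.2]]
side black 61 [[448.1, 32.4, 147.7], [454.1, 55.7, 152.1], [457.4, 76.9, 156.1]]
```

apply_moves([
  {"gripper": 50,"delta_pos": [1.8,0,0],"dr": [0,0,0]},
  {"gripper": 50,"delta_pos": [1.8,0,0],"dr": [0,0,0]},
  {"gripper": 50,"delta_pos": [1.5,0,0],"dr": [0,0,0]},
  {"gripper": 50,"delta_pos": [1.0,0,0],"dr": [0,0,0]},
  {"gripper": 50,"delta_pos": [0.5,0,0],"dr": [0,0,0]},
])

```text
t: 27.25
ee_pos: [452.8, -25.2, 138.6]
orientation: [1.335, 1.124, -1.338]
ft_force: [-0.1, 0.2, 0.1]
width: 43.7
```

apply_moves([
  {"gripper": 30,"delta_pos": [0,0,0],"dr": [0,0,0]},
  {"gripper": 20,"delta_pos": [0,0,0],"dr": [0,0,0]},
  {"gripper": 5,"delta_pos": [0,0,0],"dr": [0,0,0]},
  {"gripper": 5,"delta_pos": [0,0,0],"dr": [0,0,0]},
  {"gripper": 5,"delta_pos": [0,0,0],"dr": [0,0,0]},
])

```text
t: 27.67
ee_pos: [453.4, -25.0, 140.8]
orientation: [1.337, 1.121, -1.336]
ft_force: [-0.9, 0.6, 0.9]
width: 13.9
```

apply_moves([
  {"gripper": 5,"delta_pos": [0,0,0],"dr": [0,0,0]},
  {"gripper": 5,"delta_pos": [0,0,0],"dr": [0,0,0]},
  {"gripper": 5,"delta_pos": [0,0,0],"dr": [0,0,0]},
  {"gripper": 5,"delta_pos": [0,0,0],"dr": [0,0,0]},
  {"gripper": 5,"delta_pos": [0,0,0],"dr": [0,0,0]},
])

```text
t: 28.08
ee_pos: [453.5, -24.9, 140.7]
orientation: [1.336, 1.121, -1.336]
ft_force: [-1.1, 1.1, 6.1]
width: 13.4
```

```bash
python3 -c "
from h import *
pose()"
```

```text
t 28.08 track [450.9  53.9 140.7] x [ 0.001  0.    -1.   ] y [1.    0.    0.001] F [-1.1  1.1  6.1] w 13.4 q [-0.08  0.32  2.06  0.    0.76  0.09]
```

apply_moves([
  {"gripper": 5,"delta_pos": [-0.22,0.78,0],"dr": [0,0,0]},
  {"gripper": 5,"delta_pos": [-0.1,0.8,0],"dr": [0,0,0]},
  {"gripper": 5,"delta_pos": [0.02,0.8,0],"dr": [0,0,0]},
  {"gripper": 5,"delta_pos": [0.12,0.79,0],"dr": [0,0,0]},
  {"gripper": 5,"delta_pos": [0.22,0.77,0],"dr": [0,0,0]},
])

```text
t: 28.5
ee_pos: [490.8, -31.9, 139.5]
orientation: [1.334, 1.124, -1.339]
ft_force: [-5.2, -0.9, 3.9]
width: 13.4
```

apply_moves([
  {"gripper": 5,"delta_pos": [0.31,0.74,0],"dr": [0,0,0]},
  {"gripper": 5,"delta_pos": [0.4,0.7,0],"dr": [0,0,0]},
  {"gripper": 5,"delta_pos": [0.48,0.64,0],"dr": [0,0,0]},
  {"gripper": 5,"delta_pos": [0.56,0.58,0],"dr": [0,0,0]},
  {"gripper": 5,"delta_pos": [0.62,0.5,0],"dr": [0,0,0]},
])

```text
t: 28.92
ee_pos: [522.6, -37.4, 115.3]
orientation: [1.335, 1.123, -1.338]
ft_force: [-6.3, -0.5, 0.7]
width: 13.4
```

```bash
python3 -c "
from h import *
pose()"
```

```text
t 28.92 track [521.2  53.7 115.3] x [-0.002 -0.    -1.   ] y [ 1.     0.    -0.002] F [-6.3 -0.5  0.7] w 13.4 q [-0.09  0.45  1.93 -0.    0.77  0.08]
```

apply_moves([
  {"gripper": 5,"delta_pos": [0.68,0.38,0],"dr": [0,0,0]},
  {"gripper": 5,"delta_pos": [0.73,0.3,0],"dr": [0,0,0]},
  {"gripper": 5,"delta_pos": [0.76,0.22,0],"dr": [0,0,0]},
  {"gripper": 5,"delta_pos": [0.79,0.13,0],"dr": [0,0,0]},
  {"gripper": 5,"delta_pos": [0.8,0.03,0],"dr": [0,0,0]},
])

```text
t: 29.33
ee_pos: [533.3, -39.2, 77.7]
orientation: [1.335, 1.123, -1.337]
ft_force: [-4.8, -1.8, 3.0]
width: 13.4
```

apply_moves([
  {"gripper": 5,"delta_pos": [0.15,0,0],"dr": [0,0,0]},
  {"gripper": 5,"delta_pos": [0.1,0,0],"dr": [0,0,0]},
  {"gripper": 5,"delta_pos": [0,0,0],"dr": [0,0,0]},
  {"gripper": 5,"delta_pos": [0,0,0],"dr": [0,0,0]},
  {"gripper": 5,"delta_pos": [0,0,0],"dr": [0,0,0]},
])

```text
t: 29.75
ee_pos: [533.4, -39.3, 76.1]
orientation: [1.336, 1.122, -1.337]
ft_force: [-4.9, -1.9, 3.6]
width: 12.9
```

```bash
python3 -c "
from h import *
pose()"
```

```text
t 29.75 track [532.1  53.7  76.1] x [-0. -0. -1.] y [ 1.  0. -0.] F [-4.9 -1.9  3.6] w 12.9 q [-0.1   0.53  1.92 -0.    0.7   0.08]
```

apply_moves([
  {"gripper": 5,"delta_pos": [0.1,0,0],"dr": [0,0,0]},
  {"gripper": 5,"delta_pos": [0.1,0,0],"dr": [0,0,0]},
  {"gripper": 5,"delta_pos": [0,0,0],"dr": [0,0,0]},
  {"gripper": 5,"delta_pos": [0,0,0],"dr": [0,0,0]},
  {"gripper": 5,"delta_pos": [0,0,0],"dr": [0,0,0]},
])

```text
t: 30.17
ee_pos: [533.4, -39.3, 75.6]
orientation: [1.336, 1.122, -1.336]
ft_force: [-11.0, -1.1, 23.0]
width: 13.4
```

Firmly against its rest (Fz 23 N). Release, lift and check.

apply_moves([
  {"gripper": 5,"delta_pos": [-0.15,0,0],"dr": [0,0,0]},
  {"gripper": 20,"delta_pos": [0,0,0],"dr": [0,0,0]},
  {"gripper": 35,"delta_pos": [0,0,0],"dr": [0,0,0]},
  {"gripper": 45,"delta_pos": [0,0,0],"dr": [0,0,0]},
  {"gripper": 45,"delta_pos": [0,0,0],"dr": [0,0,0]},
])

```text
t: 30.58
ee_pos: [534.4, -39.0, 75.5]
orientation: [1.337, 1.121, -1.335]
ft_force: [0.4, 0.4, 0.4]
width: 34.0
```

apply_moves([
  {"gripper": 45,"delta_pos": [-1.5,0,0],"dr": [0,0,0]},
  {"gripper": 45,"delta_pos": [-2.5,0,0],"dr": [0,0,0]},
  {"gripper": 45,"delta_pos": [-3,0,0],"dr": [0,0,0]},
  {"gripper": 45,"delta_pos": [-3,0,0],"dr": [0,0,0]},
  {"gripper": 45,"delta_pos": [-3,0,0],"dr": [0,0,0]},
])

```text
t: 31.0
ee_pos: [533.7, -39.0, 206.7]
orientation: [1.336, 1.122, -1.336]
ft_force: [-0.4, 0.1, 0.0]
width: 39.6
```

apply_moves([
  {"gripper": 45,"delta_pos": [-3,0,0],"dr": [0,0,0]},
  {"gripper": 45,"delta_pos": [-1,-2,2],"dr": [0,0,0]},
  {"gripper": 45,"delta_pos": [0,-2,3],"dr": [0,0,0]},
  {"gripper": 45,"delta_pos": [0,-2,3],"dr": [0,0,0]},
  {"gripper": 45,"delta_pos": [0,-2,3],"dr": [0,0,0]},
])

```text
t: 31.42
ee_pos: [435.1, -134.2, 245.9]
orientation: [1.336, 1.121, -1.334]
ft_force: [0.5, -0.2, -0.3]
width: 39.4
```

```bash
python3 arm.py; python3 chk.py | grep 'top'; cp pics/side8.png pics/side9.png
python3 - <<'E'
from h import *
d0=dict(np.load('side0.npz')); d=cam('side')
def bl(d,f):
    T=cloud(d)@A.T; hsv=cv2.cvtColor(d['img'],cv2.COLOR_RGB2HSV).astype(int); m=f(hsv[...,0],hsv[...,1],hsv[...,2],T); return m.sum(),np.nanmedian(T[m],0).round(1)
for nm,f in dict(can=lambda H,S,V,T:(H>100)&(H<125)&(S>120)&(T[...,0]>630)&(T[...,0]<760)&(T[...,1]>-260)&(T[...,1]<-60),
  magnet=lambda H,S,V,T:((H<6)|(H>174))&(S>140)&(T[...,2]<40)&(T[...,0]>320)&(T[...,0]<420)&(T[...,1]<-240)&(T[...,1]>-380),
  hammer=lambda H,S,V,T:(H>5)&(H<18)&(S>60)&(T[...,0]>640)&(T[...,0]<800)&(T[...,1]>-100)&(T[...,1]<200)&(T[...,2]<50)).items(): print(nm,bl(d0,f),bl(d,f))
E
```

```text
t 31.42 track [451.8 -56.8 245.9] x [ 0.002 -0.    -1.   ] y [1.    0.001 0.002] F [ 0.5 -0.2 -0.3] w 39.4 q [-0.33  0.15  1.98  0.    1.01 -0.15]
top red 0 
top black 14 [[525.9, 68.1, 87.7], [531.9, 73.8, 90.4], [536.5, 77.8, 93.5]]
side red 82 [[478.6, 12.3, 87.0], [514.1, 19.3, 91.5], [545.7, 22.4, 95.3]]
side black 50 [[530.8, 33.0, 85.5], [535.9, 50.3, 90.1], [540.1, 69.0, 94.4]]
top 495 186 y [150.  151.6 346.1 347.1] z [61.3 90.9]
top 520 127 y [149.7 150.1 345.3 346.6] z [60.4 90.4]
top 565 49 y [149.  149.7 174.3 175. ] z [62.3 91.9]
top 590 75 y [149.4 149.7 345.4 346.3] z [60.7 92.1]
can (np.int64(719), array([ 697.4, -121.6,   73.3])) (np.int64(722), array([ 697.7, -121.7,   73.3]))
magnet (np.int64(330), array([ 382. , -308.9,   11.9])) (np.int64(334), array([ 381.6, -308.4,   12.1]))
hammer (np.int64(342), array([724.9,  47.4,  18. ])) (np.int64(420), array([725.3,  50.7,  19.6]))
```

View pics/side9.png

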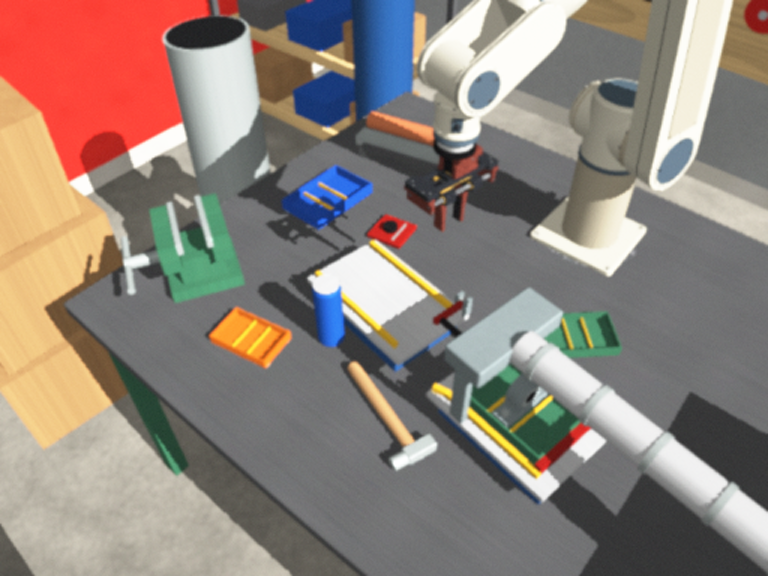

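The stop arm is down at (450,310), and its red top at 91.5 mm matches the 92.0 mm measured at the start. The tray is home, the block is in the middle bay, and the bystanders are in place. Handing in.

```bash
python3 -c "
from workcell import ctrl
print(ctrl.close_job())"
```

```text
the job is handed in; nothing more can be done
None
```

The job is done and handed in after about 32 s of robot time, in the order asked.

1. **Block:** I lifted it across its 32 mm faces and set it down upright in the middle bay while the stop arm was still down.
2. **Stop arm up:** I swung the arm up to its end stop, and it stayed there after release.
3. **Push:** I pushed the tray across with the tool leaning back about 0.8 rad, against about 3 N of sliding resistance. Partway I backed off a few millimetres and shifted the tool sideways, so it would clear the raised stop arm. The tray met the red back stop at about 15 N.
4. **Stop arm down:** I swung it down and pressed it onto its rest with about 23 N before letting go.

**Last checks:**
- **Tray:** it sits square under the hood, with its tail at 149–150 mm on both sides, as expected for home. The block is between the ribs.
- **Stop arm:** its top reads 91.5 mm, against 92.0 mm at the start.
- **Forces:** no reading showed the tool touching the hood or far bench, and the gripper finished in free air.
- **Can and magnet:** both moved less than 1 mm by measurement.
- **Hammer (one disagreement):** its colour-mask position shifted about 3 mm, and the mask also picked up more pixels (342 to 420). In the pictures it lies exactly where it was, and the robot never went near it, so I put the shift down to the mask.

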